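# Pack the toddler spoons into the divided plate and clip it shut

### The arm

A 6-joint arm with a two-finger parallel gripper is mounted at the origin on the work surface. World frame = base frame: x ahead of the robot, y to its left, z up, the work surface at z = 0. Lengths are in m, angles in rad, forces in N, time in s.
With the tool pointing down it reaches from about 0.375 to 0.9 m from the base axis. Payload 3.1 kg.
Tool frame: the origin (TCP) lies at the very end of the fingers, on their centre line; the grasp point (between the pads) lies 19 mm behind it; z points along the fingers, y is the line along which they close (so a half turn about z gives the same grasp; the last joint's range is limited). The gripper opens to 85 mm and grips with 20 to 120 N. Pads are 22 mm wide; open, the fingers measure 114 mm over their backs; the gripper's body (76 mm by 85 mm) begins 54 mm behind the grasp point. The pads swing forward as they close: fully open they stand 13 mm farther back than shut.
Start: joints at [1.058, 0.527, 1.433, -0, 1.181, -0.178], TCP at [0.205, 0.59, 0.231] pointing down, gripper open.
Joint ranges: [-3.08, 3.08], [-0.75, 2.2], [0.22, 2.44], [-1.43, 4.57], [0, 2.65], [-2.85, 2.85]. Speed limits (rad/s): [2.79, 2.79, 3.14, 3.14, 3.14, 3.14].

### API

Orientations are given as a unit quaternion [x, y, z, w].
In Python, from station import telemetry, snapshot, ticket gives the robot as it stands.
- The arm moves only by the tool move_arm, never from a script. Its argument "commands" is text: rows parted by semicolons, each of 7 numbers parted by spaces: the shift along the tool's x, y, z in mm, then the turn, a rotation vector about the tool's x, y, z in degrees, then the opening, from -1 (shut) to 1 (fully open). A call has exactly 5 rows; each row is the pose to reach, as a shift and turn from the pose commanded when the call began, along the tool's axes at that moment; what a row does not reach only later rows make up. A row lasts 1/8 s, in which the tool goes at most 62.5 mm and 10.7 degrees, less where a joint would pass 70% of its speed; a pose out of reach is approached as far as the arm can. A call with a gripper value outside its range is refused whole. The fingers move at their own pace and stop on an object; "grip_force" is the grip in N (left out, the last holds). Time passes only in rows, so rows that repeat a pose let the fingers close, or fill a call up. It gives the time, the measured TCP pose, the force, the opening and the grip force at its end, in the units of the state.
- telemetry.sense(): the state, without advancing time (a new reading comes with each control period).
- snapshot(name): name is "scene" or "top" or "wrist"; returns a dict with "image" (400x640x3 uint8, red, green, blue), "fx", "fy", "cx", "cy" (pixels), "k1" (the pictures are not rectified: a ray, as slopes to the right and down, at radius r is drawn at 1 + k1 r^2 times it, then the intrinsics apply), "pose" (4x4, takes a point from camera to world coordinates). Camera axes: x right, y down, z forward; pixel columns grow to the right and rows downward; lengths in m; the calibration is good to about 2 mm. A picture is of the moment at which its call begins. There is no depth.
- ticket.sign_off(): hands the job in; it is judged then, once.
The state is a dict: "t": time; "q": joint angles; "qd": joint speeds; "tau": joint torques, N m; "tcp_pos": TCP position; "tool_rot": TCP orientation; "force": force on the tool from outside, world axes, zero at the start; "ft_torque": the same for the moment, N m; "finger_gap": opening from 0.0 (shut) to 1.0 (fully open); "gripper_force": force on a finger pad.
Only numpy, scipy, OpenCV 4.12 (cv2) and the standard library are available. Lean on these libraries where they do the work, as an engineer would, in place of code of your own. Each camera call takes 0.05 s, during which the arm holds its last target. There are 200 camera calls.

### The job

Pack the toddler's spoons for an outing: lift the yellow moulded cup out of the divided plate and stand it upright on the navy bib, and pull every spoon out of the rack and lay it down in the plate's long compartment. Once all of that is done, shut the plate's cover fully, and last of all swing the orange clip over centre until it lies home on the shut cover. Leave the pot lid, the beaker and the jar where they are.

Things in the scene. Friction and masses are not known exactly. Their poses are not given: they have to be found in the camera images.
- rack: fixed white plastic spoon rack, 60 (x) by 300 (y) by 70 high, origin at the centre of its underside; six upright open-topped slots in one row along y, 48 apart (y = -120, -72, -24, 24, 72, 120), each 29 (y) by 16 (x), slot floor 6 above the underside
- plate: fixed pale divided plate (shallow box) 200 (x) by 206 (y) by 36 high, walls and floor 4 thick, origin at the centre of its underside. Long compartment along x: x -96 to 96, y -11 to 99. Across a partition (y = -13, 34 high) two small compartments, y -99 to -15, split at x = 0. Cover hinged on the +x rim; clip on the -x wall at y = -57
- cover (a joint): hinge angle of the plate's flat teal cover (206 long from its hinge, 204 wide, 4 thick): 0 = fully shut, flat on the plate's rim; it starts open at about 1.6, roughly upright. Its hinge is stiff: it stays where it is left; about 1 N at its edge moves it
- cover_hinge (a point): point on the cover's hinge line, mid-width: at (100, 0, 38) in the plate's frame; the hinge line runs along the plate's y, parallel to the rim
- cover_edge (a point): middle of the cover's free edge, 206 from the hinge line (moves with the cover)
- clip (a joint): angle of the orange over-centre clip: 0 = lying back, away from the plate, pointing to the plate's -x and 0.25 rad above level; 1.32 = upright (dead centre); 2.85 = home, lying level over the shut cover. Moves freely: past upright it falls to whichever side it is on by its own weight (60 g)
- clip_pivot (a point): the clip's hinge axis (along the plate's y), between two small teal ears, at (-108, -57, 46) in the plate's frame
- clip_bar (a point): centre of the cross bar at the clip's end, 44 from the pivot: a round bar 12 thick and 24 long along the plate's y (moves with the clip)
- cup: yellow moulded snack cup, open box 82 (x) by 70 (y) by 44 high, walls 4, 70 g, with a bridge handle over it along x: bar 12 thick (y), 14 high, from 56 to 70 above the underside. Origin at the centre of its underside. It starts nested in the plate's small compartment nearer the clip, standing so high that the cover cannot shut over it
- bib: fixed navy silicone bib lying flat, 210 (x) by 140 (y) by 4 thick, origin at the centre of its underside
- pot_lid: aluminium pot lid lying knob up, 148 across, 42 high; bystander, origin under its centre
- beaker: yellow beaker with a blue cap, 68 across, about 120 high; bystander, origin under its centre
- jar: amber puree jar with a green cap, 64 across, about 85 high; bystander, origin under its centre
- spoon_a: rigid heat-sensing plastic spoon, purple handle, orange bowl, 150 long, 30 g. Origin at its neck; z along the spoon, handle end at +110, bowl end at -40. Handle 12 wide (y), 8 thick (x), z -5 to 110; bowl 26 wide (y), 10 thick (x), z -40 to 0. Starts upright in a rack slot, bowl down, handle 86 above the rack. Two to four of the four spoons are present
- spoon_b: rigid heat-sensing plastic spoon, blue handle, orange bowl, 150 long, 30 g. Origin at its neck; z along the spoon, handle end at +110, bowl end at -40. Handle 12 wide (y), 8 thick (x), z -5 to 110; bowl 26 wide (y), 10 thick (x), z -40 to 0. Starts upright in a rack slot, bowl down, handle 86 above the rack. Two to four of the four spoons are present
- spoon_c: rigid heat-sensing plastic spoon, green handle, orange bowl, 150 long, 30 g. Origin at its neck; z along the spoon, handle end at +110, bowl end at -40. Handle 12 wide (y), 8 thick (x), z -5 to 110; bowl 26 wide (y), 10 thick (x), z -40 to 0. Starts upright in a rack slot, bowl down, handle 86 above the rack. Two to four of the four spoons are present
- spoon_d: rigid heat-sensing plastic spoon, pink handle, orange bowl, 150 long, 30 g. Origin at its neck; z along the spoon, handle end at +110, bowl end at -40. Handle 12 wide (y), 8 thick (x), z -5 to 110; bowl 26 wide (y), 10 thick (x), z -40 to 0. Starts upright in a rack slot, bowl down, handle 86 above the rack. Two to four of the four spoons are present
Mind the look-alikes: they are no part of the job. Of the things that look like the spoon_d, the larger one is meant.

How it is judged:
On the way, in this order (a step that is already met when the one before it is completed fails the run):
1. the cup stands on the bib and every spoon lies in the plate's long compartment (in any order) (x of spoon_a in the frame of plate between -0.062 and 0.062 m and y of spoon_a in the frame of plate between -0.008 and 0.097 m and z of each of spoon_a, spoon_b, spoon_c, spoon_d in the frame of plate below 0.034 m and angle between each of spoon_a, spoon_b, spoon_c, spoon_d's own z axis and vertical above 1.25 rad and x of spoon_b in the frame of plate between -0.062 and 0.062 m and y of spoon_b in the frame of plate between -0.008 and 0.097 m and x of spoon_c in the frame of plate between -0.062 and 0.062 m and y of spoon_c in the frame of plate between -0.008 and 0.097 m and x of spoon_d in the frame of plate between -0.062 and 0.062 m and y of spoon_d in the frame of plate between -0.008 and 0.097 m and x of cup in the frame of bib between -0.1 and 0.1 m and y of cup in the frame of bib between -0.065 and 0.065 m and z of cup in the frame of bib below 0.015 m and angle between cup's own z axis and vertical below 0.2 rad), for 0.2 s.
2. then the cover is fully shut (value of joint cover below 0.06 rad), for 0.2 s.
3. then the clip is swung over centre and home (value of joint clip above 2.7 rad and value of joint cover below 0.06 rad), for 0.2 s.
At the end, for the whole second after the job is handed in: every spoon lies near level (18 deg) in the long compartment, its neck within 62 mm of the compartment's middle lengthwise; cup upright (0.2 rad), at rest, centre over the bib; cover shut (0.06 rad); clip home (beyond 2.7 rad) (all of step 1 and all of step 3 and linear speed of cup below 0.02 m/s); the robot touches nothing.
It fails at once if the pot lid is moved by more than 30 mm (distance of pot_lid from where it was at the start of the episode above 0.03 m).
It fails at once if the beaker is moved by more than 30 mm (distance of beaker from where it was at the start of the episode above 0.03 m).
It fails at once if the jar is moved by more than 30 mm (distance of jar from where it was at the start of the episode above 0.03 m).
Of spoon_a, spoon_b, spoon_c, spoon_d only 2 to 4 are there at a start; the rules pass over those that are not, and their reading is None.
At some moment in a run one of cup may be knocked a few centimetres aside while the robot is not near it.
Once in a run the grip may slacken for a moment while it holds something.
It also fails if it takes over 210 s, if anything falls off the work surface, if the arm or the gripper's body presses on something with over 40 N, if the wrist force passes 120 N, or if a joint passes its speed limit or range.

## Working session

There is one attempt and no reset: what is moved stays moved. The work goes in short steps, Python scripts to look and compute and a tool call to move; the robot and the scene stay as the last step left them, time stands still between calls to the robot, and variables do not carry over. Pictures are saved under pics/ and viewed, at most 14 in all, crops included, and the job is handed in when it is done.

Besides the shell and the picture viewer there is one more tool, called after "Emit:" by a JSON object that holds its "method" and its "body", one argument or row to a line. move_arm: Moves the arm, as the interface text tells. Its arguments: {"type":"object","properties":{"commands":{"type":"string"},"grip_force":{"type":"number"}},"required":["commands"]}

```bash
mkdir -p pics; ls; cat > h.py <<'E'
import numpy as np, cv2
from scipy.spatial.transform import Rotation as R
from station import telemetry, snapshot, ticket
def snap(n,save=None):
    s=snapshot(n)
    if save: cv2.imwrite(f'pics/{save}.png',np.ascontiguousarray(s['image'][:,:,::-1]))
    np.savez(f'/tmp/{save or n}.npz',**{k:np.array(v) for k,v in s.items()})
    return s
def load(n): return dict(np.load(f'/tmp/{n}.npz'))
def ray(s,u,v):
    x=(u-s['cx'])/s['fx'];y=(v-s['cy'])/s['fy'];r=np.hypot(x,y);a=r
    for _ in range(20): a=r/(1+s['k1']*a*a)
    f=a/r if r>0 else 1
    T=np.array(s['pose']);d=T[:3,:3]@np.array([x*f,y*f,1]);return T[:3,3],d/np.linalg.norm(d)
def onz(s,u,v,z):
    o,d=ray(s,u,v);return o+d*(z-o[2])/d[2]
def tri(a,pa,b,pb):
    o1,d1=ray(a,*pa);o2,d2=ray(b,*pb)
    t=np.linalg.lstsq(np.c_[d1,-d2],o2-o1,rcond=None)[0]
    p,q=o1+d1*t[0],o2+d2*t[1];return (p+q)/2,np.linalg.norm(p-q)
def proj(s,p):
    T=np.linalg.inv(np.array(s['pose']));c=T[:3,:3]@np.array(p)+T[:3,3];x,y=c[0]/c[2],c[1]/c[2];k=1+s['k1']*(x*x+y*y)
    return np.array([x*k*s['fx']+s['cx'],y*k*s['fy']+s['cy']])
E
python3 - <<'E'
from h import *
for n in('scene','top'):
    s=snap(n,n+'0');print(n,s['fx'],s['k1'],np.round(s['pose'],3).tolist())
s=telemetry.sense();print(s)
E
```

```text
pics
scene 449.5779942356407 0.011295489062966362 [[0.742, 0.499, -0.449, 1.044], [0.671, -0.567, 0.479, -0.499], [-0.016, -0.656, -0.755, 0.877], [0.0, 0.0, 0.0, 1.0]]
top 388.4855703274484 -0.05310971928192953 [[-0.096, -0.974, 0.206, 0.387], [-0.995, 0.093, -0.025, 0.013], [0.005, -0.208, -0.978, 0.97], [0.0, 0.0, 0.0, 1.0]]
{'t': 0.1, 'q': array([ 1.05754215e+00,  5.28361976e-01,  1.43380390e+00, -1.20559015e-05,
        1.18142174e+00, -1.78481704e-01]), 'qd': array([-0.00026282, -0.00192992, -0.00352085,  0.00029844, -0.00104805,
       -0.00032721]), 'tau': array([-6.11465839e-04, -4.43303740e+01, -1.78585643e+01, -2.71576582e-04,
        3.84079452e-03,  1.60697056e-05]), 'tcp_pos': array([0.20497908, 0.58972667, 0.23042893]), 'tool_rot': array([ 1.66603344e-01,  9.86023494e-01, -9.40299195e-04, -3.32914181e-04]), 'force': array([-1.00933721, -0.21024807,  0.7574451 ]), 'ft_torque': array([ 0.01969321, -0.00882909,  0.01013771]), 'gripper_force': 0.0, 'finger_gap': 0.9962559178973399}
```

View pics/scene0.png

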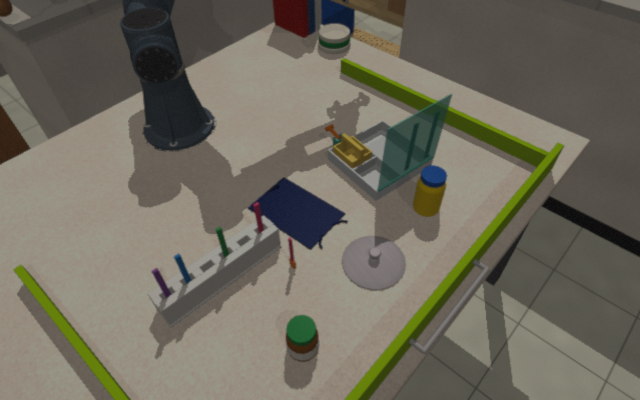

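View pics/top0.png

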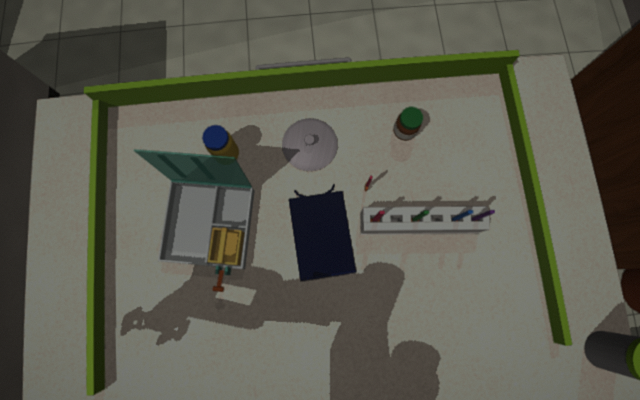

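The scene view shows the rack with purple (160,283), blue (182,268), green (222,241) and pink (258,216) spoons, the plate at (385,155), the bib at (298,210) and the lid at (374,262). The jar is at (302,337) and the beaker at (429,190). The top view shows the same layout.

There are two candidates for spoon_d: the pink one in the rack (scene 258,216) and a small pink one beside the bib (scene 292,252). The rack one fits because it is larger and stands in a slot. I'll confirm that in an enlarged crop.

```bash
python3 - <<'E'
from h import *
a=load('scene0')['image'];b=load('top0')['image']
def c(i,x,y,w,h): return cv2.resize(i[y:y+h,x:x+w],(400,300),interpolation=cv2.INTER_CUBIC)
m=np.vstack([np.hstack([c(a,310,85,160,120),c(a,140,195,160,120)]),np.hstack([c(b,130,140,200,150)[:, :],c(b,355,160,160,120)])])
m=np.clip(m*1.5,0,255).astype(np.uint8)
cv2.imwrite('pics/crop0.png',m[:,:,::-1])
s=load('scene0');print(proj(s,[.205,.59,.23]),proj(load('top0'),[.205,.59,.23]))
E
```

```text
[357.59659759   3.16287117] [ 13.82785609 408.41047963]
```

View pics/crop0.png

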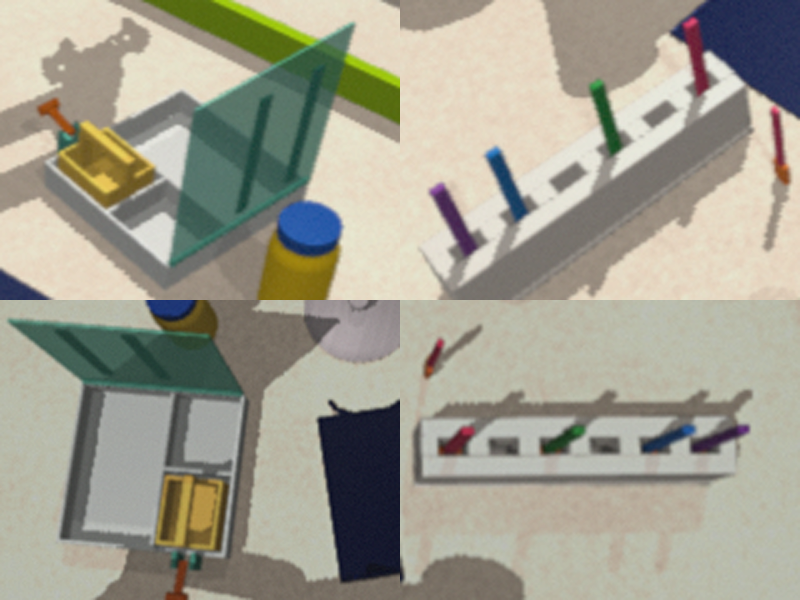

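Crop: the rack's pink spoon at (258,216) has about 86 mm of handle showing above the rack. The pink one at tile (780,145) is a small whole spoon, roughly half the size, so spoon_d is the one in the rack. All four spoons are present, in slots 1, 3, 5 and 6 counting from the bib side.

```bash
python3 - <<'E'
from h import *
S=load('scene0');T=load('top0')
np.set_printoptions(precision=4,suppress=True)
def blobs(s,lo,hi,box,smin=90,vmin=25):
    x0,y0,x1,y1=box
    h=cv2.cvtColor(np.ascontiguousarray(s['image']),cv2.COLOR_RGB2HSV)
    m=cv2.inRange(h,(lo,smin,vmin),(hi,255,255));k=np.zeros_like(m);k[y0:y1,x0:x1]=m[y0:y1,x0:x1]
    n,l,st,c=cv2.connectedComponentsWithStats(k)
    i=1+np.argmax(st[1:,4]);ys,xs=np.where(l==i);p=np.c_[xs,ys].astype(float)
    u=np.linalg.svd(p-p.mean(0),full_matrices=False)[2][0];t=(p-p.mean(0))@u
    return p.mean(0)+u*(t.min()-.0),p.mean(0)+u*(t.max()+.0),len(p)
def top(e,f): # pick
    return e if f(e) else None
for n,lo,hi in(('purple',130,158),('blue',100,118),('green',50,85),('pink',160,179)):
    a=blobs(S,lo,hi,(140,195,275,315));b=blobs(T,lo,hi,(355,200,500,240))
    at=min(a[:2],key=lambda p:p[1]);bt=min(b[:2],key=lambda p:p[1]) ;ab=max(a[:2],key=lambda p:p[1])
    bb=max(b[:2],key=lambda p:p[1])
    P,e=tri(S,at,T,bt)
    # axis: intersection of view planes
    n1=np.cross(ray(S,*at)[1],ray(S,*ab)[1]);n2=np.cross(ray(T,*bt)[1],ray(T,*bb)[1])
    d=np.cross(n1,n2);d/=np.linalg.norm(d)*np.sign(d[2])
    print(n,a[2],b[2],at,bt,'top',P,e,'axis',d)
pl=dict(bl=(161,260),br=(244.5,268),tr=(252,188),tl=(171.5,183))
P={k:onz(T,*v,.036) for k,v in pl.items()}
for k,v in P.items(): print(k,v,'scene px',proj(S,v))
print('dims',[np.linalg.norm(P[a]-P[b]) for a,b in(('bl','br'),('br','tr'),('tr','tl'),('tl','bl'))])
# rack corners at z=.07 top
tk=lambda X,Y:(355+(X-400)/2.5,160+(Y-300)/2.5)
for n,X,Y in(('tl',424,418),('tr',737,417),('bl',424,456),('br',736,456)):
    p=onz(T,*tk(X,Y),.07);print('rack',n,p,proj(S,p))
for n,u in(('bibtl',(289,199)),('tr',(343,191)),('br',(356,273)),('bl',(301,280))): print(n,onz(T,*u,.004),proj(S,onz(T,*u,.004)))
sk=lambda X,Y:(310+X/2.5,85+Y/2.5); tp=lambda X,Y:(130+X/2,140+(Y-300)/2)
for n,a,b in(('clipbar',(50,106),(177,596)),('handle near end',(149,163),(186,476)),('handle far end',(85,127),(182,546)),('covTR',(354,26),(12,321)),('covlow',(165,262),(243,396))):
    print(n,tri(S,sk(*a),T,tp(*b)))
for n,u in(('lid',(310,145)),('jar',(410,117)),('beaker',(215,140)),('fake',(368,184))): print(n,onz(T,*u,.04))
E
```

```text
purple 131 59 [154.1974 269.4278] [492.93   210.8271] top [ 0.4953 -0.3738  0.1577] 0.0013075186153863887 axis [-0.0008  0.0027  1.    ]
blue 329 78 [265.0281 194.5165] [471.822  210.6047] top [ 0.5384 -0.2176  0.2829] 0.1585677226925653 axis [ 0.0203 -0.0745  0.997 ]
green 122 55 [217.6345 227.4202] [427.802  210.6749] top [ 0.5091 -0.2316  0.1607] 0.0020390949531247583 axis [-0.0096  0.0019  1.    ]
pink 153 63 [255.6164 202.0656] [383.8653 210.843 ] top [ 0.518  -0.1368  0.1634] 0.00408893575990273 axis [-0.0787  0.068   0.9946]
bl [0.4693 0.384  0.036 ] scene px [380.437  121.3626]
br [0.4322 0.1848 0.036 ] scene px [325.7172 150.6123]
tr [0.6254 0.155  0.036 ] scene px [375.1358 190.8882]
tl [0.6576 0.3549 0.036 ] scene px [429.8212 155.6444]
dims [np.float64(0.20264581963378508), np.float64(0.19544955460518804), np.float64(0.20246612253441346), np.float64(0.19045708063933758)]
rack tl [ 0.5449 -0.1117  0.07  ] [275.991  228.8168]
rack tr [ 0.517  -0.4104  0.07  ] [157.4247 311.6946]
rack bl [ 0.5089 -0.1074  0.07  ] [266.4417 219.5044]
rack br [ 0.48   -0.4025  0.07  ] [150.0984 297.8466]
bibtl [0.5959 0.0679 0.004 ] [343.6264 212.9603]
tr [ 0.6035 -0.0709  0.004 ] [308.2041 248.6536]
br [ 0.3957 -0.0804  0.004 ] [246.2816 206.6095]
bl [0.3919 0.055  0.004 ] [282.8221 177.2814]
clipbar (array([0.3925, 0.2448, 0.0579]), np.float64(0.004083651755221514))
handle near end (array([0.5345, 0.232 , 0.063 ]), np.float64(0.01795833931669748))
handle far end (array([0.4495, 0.2359, 0.0645]), np.float64(0.006999745854107887))
covTR (array([0.6749, 0.3537, 0.2384]), np.float64(0.004905629174767575))
covlow (array([0.6255, 0.1566, 0.0385]), np.float64(0.0018797326900222152))
lid [0.7218 0.0021 0.04  ]
jar [ 0.7737 -0.2613  0.04  ]
beaker [0.7585 0.2408 0.04  ]
fake [ 0.6072 -0.1312  0.04  ]
```

```bash
cat >> h.py <<'E'
np.set_printoptions(precision=4,suppress=True)
PL=np.array([.546,.270]);PY=np.deg2rad(-9.5)
def w(x,y,z): # plate frame mm -> world
    c,s=np.cos(PY),np.sin(PY);x,y=x/1e3,y/1e3
    return np.array([PL[0]+c*x-s*y,PL[1]+s*x+c*y,z/1e3])
def rot(yaw,pitch=0): # deg. yaw = world heading of the tool's -x axis at pitch 0 (tool down); pitch>0 raises z towards that heading
    y=np.deg2rad(yaw);f=np.array([np.cos(y),np.sin(y),0]);u=np.array([0,0,1.]);p=np.deg2rad(pitch)
    z=-u*np.cos(p)+f*np.sin(p);yy=np.array([-f[1],f[0],0]);x=np.cross(yy,z)
    return np.c_[x,yy,z]
def go(pos,Rt):
    s=telemetry.sense();C=R.from_quat(s['tool_rot']).as_matrix()
    print('t',s['t'],'tcp',s['tcp_pos'],'gap',s['finger_gap'],'F',s['force'])
    print('shift mm',np.round(C.T@(np.array(pos)-s['tcp_pos'])*1e3,1),'turn deg',np.round(np.rad2deg(R.from_matrix(C.T@Rt).as_rotvec()),1))
E
python3 -c "
from h import *
print(w(-49,-57,0)); go(w(-90,-57,220),rot(-9.5))"
```

```text
[0.4883 0.2219 0.    ]
t 0.1 tcp [0.205  0.5897 0.2304] gap 0.9962559178973399 F [-1.0093 -0.2102  0.7574]
shift mm [-348.  -261.2   10.8] turn deg [-0.1 -0.  -9.7]
```

Emit:
{"method": "move_arm", "body": {
  "commands": "-50 -37 2 0 0 -2 0.3; -100 -75 4 0 0 -5 0.3; -150 -112 6 0 0 -8 0.3; -200 -149 8 0 0 -9.7 0.3; -250 -187 10 0 0 -9.7 0.3",
  "grip_force": 40
}}

```text
t: 0.72
tcp_pos: [0.3806, 0.3301, 0.2211]
tool_rot: [0.082, 0.997, -0.0, -0.0]
force: [0.2, 0.1, 0.4]
finger_gap: 0.651
gripper_force: 0.0
```

Emit:
{"method": "move_arm", "body": {
  "commands": "-50 -37 0 0 0 0 0.3; -98 -74 0 0 0 0 0.3; -98 -74 0 0 0 0 0.3; -98 -74 0 0 0 0 0.3; -98 -74 0 0 0 0 0.3"
}}

```text
t: 1.35
tcp_pos: [0.4628, 0.2437, 0.2211]
tool_rot: [0.082, 0.997, -0.0, -0.001]
force: [0.1, 0.5, 0.3]
finger_gap: 0.649
gripper_force: 0.0
```

```bash
python3 -c "
from h import *
s=snap('wrist','wr1'); print(s['fx'],s['k1'],s['pose'])
print(proj(s,w(-49,-57,74)),proj(s,w(-100,-103,36)),proj(s,w(-100,103,36)))
go(w(-49,-57,220),rot(-9.5))"
```

```text
357.99681584247827 -0.06133443447890073 [[ 0.1635  0.9526  0.2567  0.397 ]
 [ 0.9866 -0.1577 -0.0429  0.2537]
 [-0.0004  0.2603 -0.9655  0.3641]
 [ 0.      0.      0.      1.    ]]
[295.0165 215.9605] [246.5448 150.176 ] [468.9403 150.9898]
t 1.4 tcp [0.4629 0.2438 0.2212] gap 0.6509688251928226 F [ 0.875   0.1547 -0.2095]
shift mm [-28.6 -17.5   1.1] turn deg [-0.  -0.1  0.2]
```

View pics/wr1.png

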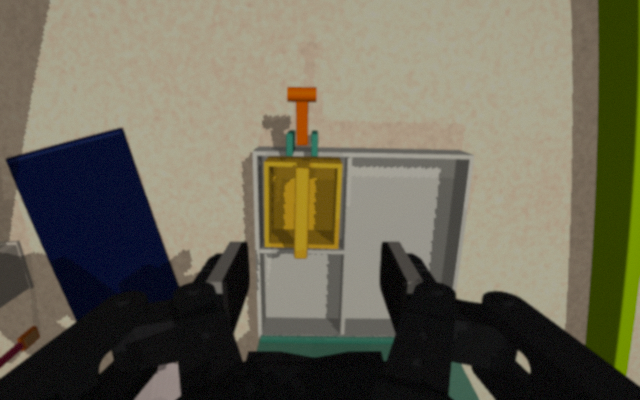

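The wrist view shows the plate rim corners at (255,150) and (470,152). The cup's handle bar runs from (302,164) to (301,258), and the clip bar is at (302,95).

```bash
python3 -c "
from h import *
s=load('wr1');T=load('top0')
for n,u,z in(('NL',(255,150),.036),('NR',(470,152),.036),('FL',(259,336),.036),('h0',(302,164),.074),('h1',(301,258),.074),('clip',(302,95),.058),('part',(346,155),.034)): print(n,onz(s,*u,z))
print('two-view corner',tri(s,(255,150),T,(244.5,268)),tri(s,(470,152),T,(161,260)))
print('handle ends', tri(s,(301,258),T,(222,228)),tri(s,(302,164),T,(220.5,262.5)),'clip',tri(s,(302,95),T,(218,288)))
go(w(-49,-57,120),rot(-9.5))
"
```

```text
NL [0.4315 0.1926 0.036 ]
NR [0.4655 0.389  0.036 ]
FL [0.6274 0.1553 0.036 ]
h0 [0.4451 0.2354 0.074 ]
h1 [0.5275 0.2201 0.074 ]
clip [0.3909 0.2443 0.058 ]
part [0.4501 0.2746 0.034 ]
two-view corner (array([0.4335, 0.1887, 0.0149]), np.float64(0.0004831154684461664)) (array([0.4718, 0.3985, 0.0064]), np.float64(0.005134547226648097))
handle ends (array([0.5246, 0.2218, 0.0826]), np.float64(0.002345460047760411)) (array([0.448 , 0.2348, 0.0608]), np.float64(0.0014535274037891684)) clip (array([0.3911, 0.2443, 0.0581]), np.float64(0.0004894029169786919))
t 1.4 tcp [0.4629 0.2438 0.2212] gap 0.6509688251928226 F [ 0.875   0.1547 -0.2095]
shift mm [-28.7 -17.5 101.1] turn deg [-0.  -0.1  0.2]
```

```bash
sed -i 's/^PL=.*/PL=np.array([.548,.273]);PY=np.deg2rad(-10)/' h.py; python3 -c "
from h import *
go([.4863,.2278,.052],rot(-10))"
```

```text
t 1.4 tcp [0.4629 0.2438 0.2212] gap 0.6509688251928226 F [ 0.875   0.1547 -0.2095]
shift mm [-25.9 -11.9 169.1] turn deg [-0.  -0.1  0.7]
```

Emit:
{"method": "move_arm", "body": {
  "commands": "-26 -12 40 0 0 0.7 0.3; -26 -12 80 0 0 0.7 0.3; -26 -12 120 0 0 0.7 0.3; -26 -12 150 0 0 0.7 0.3; -26 -12 169 0 0 0.7 0.3"
}}

```text
t: 2.02
tcp_pos: [0.4864, 0.2277, 0.0508]
tool_rot: [0.088, 0.996, -0.0, -0.001]
force: [0.4, 0.2, 0.3]
finger_gap: 0.646
gripper_force: 0.0
```

Emit:
{"method": "move_arm", "body": {
  "commands": "0 0 0 0 0 0 0.3; 0 0 0 0 0 0 -1; 0 0 0 0 0 0 -1; 0 0 0 0 0 0 -1; 0 0 0 0 0 0 -1",
  "grip_force": 50
}}

```text
t: 2.65
tcp_pos: [0.4886, 0.227, 0.0533]
tool_rot: [0.089, 0.996, 0.001, 0.001]
force: [-0.0, 1.6, 5.8]
finger_gap: 0.123
gripper_force: 54.3
```

Emit:
{"method": "move_arm", "body": {
  "commands": "0 0 0 0 0 0 -1; 0 0 -25 0 0 0 -1; 0 0 -55 0 0 0 -1; 0 0 -85 0 0 0 -1; 0 0 -85 0 0 0 -1"
}}

```text
t: 3.28
tcp_pos: [0.4894, 0.2267, 0.1393]
tool_rot: [0.089, 0.996, 0.001, 0.002]
force: [0.7, -0.3, -1.2]
finger_gap: 0.127
gripper_force: 53.5
```

```bash
python3 -c "
from h import *
s=snap('scene','sc2');snap('wrist','wr2');go([.4967,-.0071,.140],rot(-5))
i=np.hstack([load('sc2')['image'][60:260,200:500],load('wr2')['image'][100:300,150:450]])
cv2.imwrite('pics/v2.png',i[:,:,::-1])
b=load('top0')
print([onz(b,*u,.004) for u in ((289,199),(343,191),(356,273),(301,280))])
"
```

```text
t 3.375 tcp [0.4875 0.2263 0.137 ] gap 0.12314620665971085 F [-0.5273 -0.2866 -0.985 ]
shift mm [ -50.3 -228.1   -2.9] turn deg [-0.  -0.  -5.2]
[array([0.5959, 0.0679, 0.004 ]), array([ 0.6035, -0.0709,  0.004 ]), array([ 0.3957, -0.0804,  0.004 ]), array([0.3919, 0.055 , 0.004 ])]
```

View pics/v2.png

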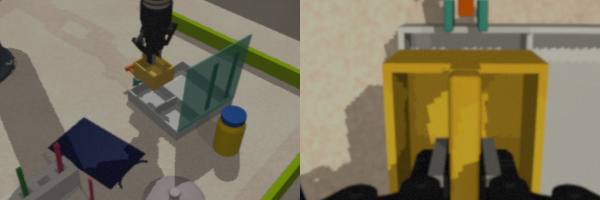

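The crop shows the cup held by its handle clear of the plate: yellow cup at (150,70) in the left half, with the pads on the bar in the right half.

Emit:
{"method": "move_arm", "body": {
  "commands": "-10 -50 -2 0 0 0 -1; -20 -100 -2 0 0 -2 -1; -34 -150 -2 0 0 -3 -1; -44 -190 -2 0 0 -5 -1; -49 -215 10 0 0 -5 -1"
}}

```text
t: 4.0
tcp_pos: [0.4981, 0.0042, 0.1264]
tool_rot: [0.046, 0.999, -0.0, -0.0]
force: [-0.6, 0.4, -0.4]
finger_gap: 0.126
gripper_force: 53.5
```

Emit:
{"method": "move_arm", "body": {
  "commands": "0 0 20 0 0 0 -1; 0 0 40 0 0 0 -1; 0 0 60 0 0 0 -1; 0 0 66 0 0 0 -1; 0 0 66 0 0 0 -1"
}}

```text
t: 4.62
tcp_pos: [0.4974, 0.0064, 0.0605]
tool_rot: [0.045, 0.999, 0.0, -0.001]
force: [-0.2, 0.3, -0.7]
finger_gap: 0.131
gripper_force: 53.4
```

```bash
python3 -c "
from h import *
go([.497,.01,.052],rot(-5))"
```

```text
t 4.625 tcp [0.4974 0.0064 0.0605] gap 0.13122499160922238 F [-0.1525  0.2537 -0.6633]
shift mm [0.7 3.5 8.5] turn deg [ 0.  -0.1 -0.2]
```

Emit:
{"method": "move_arm", "body": {
  "commands": "0 0 4 0 0 0 -1; 0 0 8 0 0 0 -1; 0 0 8 0 0 0 -1; 0 0 8 0 0 0 -0.1; 0 0 8 0 0 0 -0.1"
}}

```text
t: 5.25
tcp_pos: [0.4983, 0.0063, 0.0535]
tool_rot: [0.045, 0.999, -0.0, 0.0]
force: [0.1, 0.3, 0.1]
finger_gap: 0.45
gripper_force: 0.0
```

Emit:
{"method": "move_arm", "body": {
  "commands": "0 0 0 0 0 0 -0.1; 0 0 -30 0 0 0 -0.1; 0 0 -70 0 0 0 -0.1; 0 0 -120 0 0 0 -0.1; 0 0 -160 0 0 0 -0.1"
}}

```text
t: 5.88
tcp_pos: [0.4982, 0.0063, 0.2152]
tool_rot: [0.045, 0.999, -0.0, 0.001]
force: [0.1, -1.0, -0.8]
finger_gap: 0.448
gripper_force: 0.0
```

```bash
python3 -c "
from h import *
# approach purple: rack yaw -5.5, tool horizontal pitch 80, TCP 19mm beyond spoon
f=np.array([np.cos(np.deg2rad(-5.5)),np.sin(np.deg2rad(-5.5)),0])
P=np.array([.518,-.1368,.25])
go(P-f*.10,rot(-5.5,90));go(P-f*.10,rot(-5.5,60))
print(telemetry.sense()['q'])"
```

```text
t 5.875 tcp [0.4982 0.0063 0.2152] gap 0.4482487831275909 F [ 0.076  -1.0497 -0.8091]
shift mm [  67.3 -140.1  -34.8] turn deg [  0.2 -89.9   0.3]
t 5.875 tcp [0.4982 0.0063 0.2152] gap 0.4482487831275909 F [ 0.076  -1.0497 -0.8091]
shift mm [  67.3 -140.1  -34.8] turn deg [  0.2 -59.9   0.3]
[-0.2121  0.3801  1.7639 -0.      0.9963 -1.6924]
```

```bash
cat >> h.py <<'E'
SP=dict(pink=(.518,-.1368),green=(.5091,-.2316),blue=(.4999,-.3264),purple=(.4953,-.3738))
def spoon(n,pitch,back,z=.112,tip=.016):
    Rt=rot(-5.5,pitch);go(np.array([*SP[n],z])+(tip-back)*Rt[:,2],Rt)
E
python3 -c "
from h import *
spoon('pink',50,.08)"
```

```text
t 5.875 tcp [0.4982 0.0063 0.2152] gap 0.4482487831275909 F [ 0.076  -1.0497 -0.8091]
shift mm [  16.5 -140.4   62.1] turn deg [  0.1 -49.9   0.3]
```

Emit:
{"method": "move_arm", "body": {
  "commands": "3 -50 0 0 0 0 -0.3; 6 -100 0 0 -10 0 -0.3; 12 -140 0 0 -20 0 -0.3; 16 -140 0 0 -30 0 -0.3; 16 -140 0 0 -40 0 -0.3"
}}

```text
t: 6.5
tcp_pos: [0.481, -0.1235, 0.2328]
tool_rot: [0.047, 0.961, -0.009, 0.273]
force: [1.6, 1.5, -0.0]
finger_gap: 0.35
gripper_force: 0.0
```

```bash
python3 -c "
from h import *
spoon('pink',50,.08);print(telemetry.sense()['q'])
s=snap('wrist','wr3')
print([proj(s,(*SP[k],.15)) for k in SP])
"
```

```text
t 6.5 tcp [ 0.481  -0.1235  0.2328] gap 0.34978477415403075 F [ 1.6312  1.5097 -0.0422]
shift mm [ 51.1 -10.4  61.9] turn deg [  0.4 -18.3  -0.3]
[-0.6563  0.2329  2.1408  0.8057  0.407  -2.8218]
[array([299.9728, 185.4889]), array([159.5252, 186.6722]), array([ 27.4823, 187.7098]), array([-32.6847, 188.2787])]
```

View pics/wr3.png

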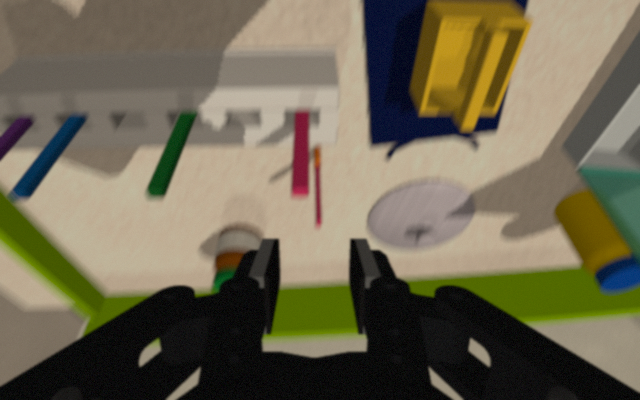

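The wrist view shows the pink handle's top at (300,190), where I predicted it, with green at (157,192). q6 is near its limit, so I'll turn the tool half a turn, which gives the same grasp.

Emit:
{"method": "move_arm", "body": {
  "commands": "0 0 0 0 0 10.7 -0.3; 0 0 0 0 0 21.4 -0.3; 0 0 0 0 0 32 -0.3; 0 0 0 0 0 42.7 -0.3; 0 0 0 0 0 53 -0.3"
}}

```text
t: 7.18
tcp_pos: [0.4822, -0.1223, 0.2331]
tool_rot: [0.472, 0.839, 0.115, 0.246]
force: [-0.4, -0.3, -0.2]
finger_gap: 0.352
gripper_force: 0.0
```

Emit:
{"method": "move_arm", "body": {
  "commands": "0 0 0 0 0 10.7 -0.3; 0 0 0 0 0 21.4 -0.3; 0 0 0 0 0 32 -0.3; 0 0 0 0 0 42.7 -0.3; 0 0 0 0 0 53 -0.3"
}}

```text
t: 7.8
tcp_pos: [0.4822, -0.1223, 0.2331]
tool_rot: [0.796, 0.54, 0.212, 0.169]
force: [0.7, -0.2, 0.9]
finger_gap: 0.35
gripper_force: 0.0
```

Emit:
{"method": "move_arm", "body": {
  "commands": "0 0 0 0 0 10.7 -0.3; 0 0 0 0 0 21.4 -0.3; 0 0 0 0 0 32 -0.3; 0 0 0 0 0 42.7 -0.3; 0 0 0 0 0 53 -0.3"
}}

```text
t: 8.43
tcp_pos: [0.4822, -0.1223, 0.2331]
tool_rot: [0.954, 0.128, 0.266, 0.057]
force: [0.9, -0.5, 0.1]
finger_gap: 0.35
gripper_force: 0.0
```

```bash
sed -i 's/    Rt=rot(-5.5,pitch);go/    Rt=rot(-5.5,pitch)@np.diag([-1,-1,1]);go/' h.py
python3 -c "
from h import *
spoon('pink',40,.08);spoon('pink',48,.08);spoon('pink',48,0);print(telemetry.sense()['q'])"
```

```text
t 8.425 tcp [ 0.4822 -0.1223  0.2331] gap 0.35036224263842164 F [ 0.9123 -0.4768  0.1348]
shift mm [-42.6  -3.7  59.2] turn deg [-2.1  8.3 20.6]
t 8.425 tcp [ 0.4822 -0.1223  0.2331] gap 0.35036224263842164 F [ 0.9123 -0.4768  0.1348]
shift mm [-50.8  -6.8  61.1] turn deg [-3.5 16.2 20.4]
t 8.425 tcp [ 0.4822 -0.1223  0.2331] gap 0.35036224263842164 F [ 0.9123 -0.4768  0.1348]
shift mm [-29.8   2.  137.8] turn deg [-3.5 16.2 20.4]
[-0.6521  0.2331  2.1365  0.7926  0.4108 -0.0276]
```

Emit:
{"method": "move_arm", "body": {
  "commands": "-10 -1 12 -0.7 3 4 -0.3; -20 -3 24 -1.4 6.5 8 -0.3; -30 -4 36 -2 10 12 -0.3; -40 -5.5 48 -2.8 13 16 -0.3; -50.8 -6.8 61 -3.5 16.2 20.4 -0.3"
}}

```text
t: 9.05
tcp_pos: [0.4811, -0.1184, 0.1676]
tool_rot: [0.919, -0.008, 0.393, 0.0]
force: [-0.3, 0.6, 0.6]
finger_gap: 0.353
gripper_force: 0.0
```

```bash
python3 -c "
from h import *
spoon('pink',48,.08);spoon('pink',48,0);print(telemetry.sense()['q'])"
```

```text
t 9.05 tcp [ 0.4811 -0.1184  0.1676] gap 0.3525485387128643 F [-0.2898  0.6494  0.5869]
shift mm [-16.2  14.1   1.4] turn deg [-3.6  1.7  2.9]
t 9.05 tcp [ 0.4811 -0.1184  0.1676] gap 0.3525485387128643 F [-0.2898  0.6494  0.5869]
shift mm [-14.   19.2  81.2] turn deg [-3.6  1.7  2.9]
[-0.8036  0.538   2.4001  2.1758  0.6784 -1.3307]
```

```bash
cat >> h.py <<'E'
F=np.diag([-1,-1,1])
def sp2(n,pitch,up,z=.112,tip=.016):
    Rt=rot(-5.5,pitch)@F;go(np.array([*SP[n],z+up])+tip*Rt[:,2],Rt)
E
python3 -c "
from h import *
sp2('pink',38,.09)"
```

```text
t 9.05 tcp [ 0.4811 -0.1184  0.1676] gap 0.3525485387128643 F [-0.2898  0.6494  0.5869]
shift mm [48.3 18.5 18.9] turn deg [-3.4 -8.3  3.2]
```

Emit:
{"method": "move_arm", "body": {
  "commands": "10 4 -6 0 0 0 -0.3; 24 10 0 -1.5 -4 1.5 -0.3; 36 14 9 -2.5 -6 2 -0.3; 48 18.5 19 -3.4 -8.3 3.2 -0.3; 48 18.5 19 -3.4 -8.3 3.2 -0.3"
}}

```text
t: 9.68
tcp_pos: [0.5289, -0.1376, 0.1893]
tool_rot: [0.945, -0.043, 0.325, 0.016]
force: [0.1, -0.4, -0.5]
finger_gap: 0.351
gripper_force: 0.0
```

```bash
python3 -c "
from h import *
sp2('pink',38,.09);sp2('pink',38,0);print(telemetry.sense()['q'])"
```

```text
t 9.675 tcp [ 0.5289 -0.1376  0.1893] gap 0.35061088643328564 F [ 0.1329 -0.3751 -0.4649]
shift mm [-0.8  0.3 -0.7] turn deg [-0.   0.1  0.3]
t 9.675 tcp [ 0.5289 -0.1376  0.1893] gap 0.35061088643328564 F [ 0.1329 -0.3751 -0.4649]
shift mm [-56.1   0.   70.3] turn deg [-0.   0.1  0.3]
[-0.6401  0.4074  2.1588  1.6078  0.3245 -0.4894]
```

Emit:
{"method": "move_arm", "body": {
  "commands": "-14 0 17 0 0 0 -0.3; -28 0 35 0 0 0 -0.3; -42 0 52 0 0 0 -0.3; -56 0 70 0 0 0 -0.3; -56 0 70 0 0 0 -0.3"
}}

```text
t: 10.3
tcp_pos: [0.5237, -0.1368, 0.0965]
tool_rot: [0.946, -0.046, 0.321, 0.014]
force: [0.5, -0.4, 0.4]
finger_gap: 0.348
gripper_force: 0.0
```

Emit:
{"method": "move_arm", "body": {
  "commands": "0 0 0 0 0 0 -1; 0 0 0 0 0 0 -1; 0 0 0 0 0 0 -1; 0 0 0 0 0 0 -1; 0 0 0 0 0 0 -1",
  "grip_force": 40
}}

```text
t: 10.92
tcp_pos: [0.5254, -0.1374, 0.0989]
tool_rot: [0.945, -0.045, 0.323, 0.016]
force: [0.7, 0.8, 0.5]
finger_gap: 0.132
gripper_force: 41.9
```

```bash
python3 -c "
from h import *
sp2('pink',38,.12);print(telemetry.sense()['q'])"
```

```text
t 10.925 tcp [ 0.5254 -0.1374  0.0989] gap 0.13174228165231594 F [0.7481 0.8179 0.4784]
shift mm [ 75.8   0.2 -93.7] turn deg [0.  0.2 0. ]
[-0.6442  0.6529  2.2293  2.33    0.4554 -1.2632]
```

Emit:
{"method": "move_arm", "body": {
  "commands": "12 0 -15 0 0 0 -1; 32 0 -39 0 0 0 -1; 54 0 -67 0 0 0 -1; 76 0 -94 0 0 0 -1; 89 0 -110 0 0 0 -1"
}}

```text
t: 11.55
tcp_pos: [0.5294, -0.1359, 0.2296]
tool_rot: [0.945, -0.044, 0.325, 0.012]
force: [-0.1, 1.0, 0.2]
finger_gap: 0.129
gripper_force: 41.8
```

```bash
python3 -c "
from h import *
s=telemetry.sense();C=R.from_quat(s['tool_rot']).as_matrix()
print(C,s['q'])
g=s['tcp_pos']-.0*C[:,2]
a=snap('scene','sc4');b=snap('wrist','wr4')
go(g,rot(80,0)@F)
i=np.hstack([a['image'][60:260,120:420],b['image'][100:300,150:450]])
cv2.imwrite('pics/v4.png',i[:,:,::-1])
"
```

```text
[[ 0.7853 -0.0909  0.6125]
 [-0.0749 -0.9958 -0.0517]
 [ 0.6146 -0.0053 -0.7888]] [-0.6401  0.3107  2.1147  1.2056  0.3546 -0.0598]
t 11.65 tcp [ 0.5308 -0.1367  0.2318] gap 0.1306859595068832 F [-0.1114 -0.3249 -0.1624]
shift mm [-2.5 -0.7  0.8] turn deg [ 28.3 -30.9 -81.7]
```

View pics/v4.png

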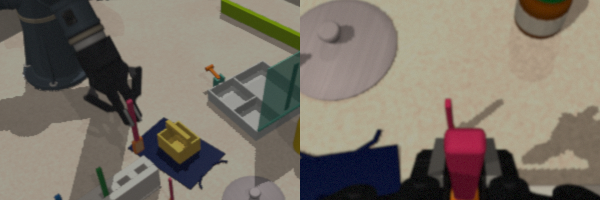

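Pink spoon is held clear of the rack: (135,125) in the left half, between the pads in the right half. The place pose is about a half turn about the tool axis.

Emit:
{"method": "move_arm", "body": {
  "commands": "8 -20 -10 0 0 -10.5 -1; 16 -40 -20 0 0 -21 -1; 24 -60 -30 0 0 -31.5 -1; 24 -80 -30 0 0 -42 -1; 24 -100 -30 0 0 -52 -1"
}}

```text
t: 12.28
tcp_pos: [0.5386, -0.0355, 0.2667]
tool_rot: [0.867, 0.377, 0.286, 0.153]
force: [-0.3, 0.9, -0.1]
finger_gap: 0.131
gripper_force: 41.9
```

Emit:
{"method": "move_arm", "body": {
  "commands": "0 0 0 0 0 -10.5 -1; 0 0 0 0 0 -21 -1; 0 0 0 0 0 -31.5 -1; 0 0 0 0 0 -42 -1; 0 0 0 0 0 -52 -1"
}}

```text
t: 12.9
tcp_pos: [0.5385, -0.0361, 0.2662]
tool_rot: [0.614, 0.72, 0.19, 0.263]
force: [0.0, -0.2, -0.2]
finger_gap: 0.134
gripper_force: 41.9
```

```bash
cat >> h.py <<'E'
def place(y,neck,h,pitch=40,tip=.016,gr=.066):
    Rt=rot(170,-pitch)@F
    go(w(neck-gr*1e3,y,h*1e3)+tip*Rt[:,2],Rt)
E
python3 -c "
from h import *
place(73,46,.2);print(telemetry.sense()['q'])"
```

```text
t 12.9 tcp [ 0.5385 -0.0361  0.2662] gap 0.1336481533077238 F [ 0.0252 -0.2261 -0.1645]
shift mm [386.4  29.6  50.7] turn deg [  1.4  -4.1 -72.1]
[-0.3748  0.2173  2.0902  0.7477  0.2638 -1.2035]
```

Emit:
{"method": "move_arm", "body": {
  "commands": "30 2 0 0 0 -10.5 -1; 70 5 0 0 0 -21 -1; 120 8 0 0 0 -31.5 -1; 170 11 0 0 0 -42 -1; 210 15 0 0 0 -52 -1"
}}

```text
t: 13.52
tcp_pos: [0.5286, 0.1156, 0.2468]
tool_rot: [0.364, 0.877, 0.095, 0.298]
force: [-0.5, -0.2, -0.4]
finger_gap: 0.127
gripper_force: 41.9
```

```bash
python3 -c "
from h import *
place(73,46,.15);print(telemetry.sense()['q'])"
```

```text
t 13.525 tcp [0.5286 0.1156 0.2468] gap 0.12733784369867737 F [-0.5179 -0.1676 -0.3925]
shift mm [197.6 136.8  89.5] turn deg [  1.8  -4.5 -36.2]
[ 0.0547  0.2729  2.0696 -0.4601  0.1868 -0.3031]
```

Emit:
{"method": "move_arm", "body": {
  "commands": "40 27 10 0.4 -1 -8 -1; 80 54 25 0.8 -2 -16 -1; 120 82 45 1.2 -3 -24 -1; 160 110 65 1.5 -4 -31 -1; 197 137 89 1.8 -4.5 -36 -1"
}}

```text
t: 14.15
tcp_pos: [0.5516, 0.3469, 0.138]
tool_rot: [0.082, 0.936, -0.031, 0.341]
force: [1.4, -0.2, -0.2]
finger_gap: 0.132
gripper_force: 41.9
```

```bash
python3 -c "
from h import *
place(73,46,.10);place(73,46,.045);print(telemetry.sense()['q'])"
```

```text
t 14.15 tcp [0.5516 0.3469 0.138 ] gap 0.13192798851462206 F [ 1.4371 -0.2311 -0.2432]
shift mm [32.6 -0.3 38.2] turn deg [-0.1 -0.   0. ]
t 14.15 tcp [0.5516 0.3469 0.138 ] gap 0.13192798851462206 F [ 1.4371 -0.2311 -0.2432]
shift mm [67.9 -0.2 80.4] turn deg [-0.1 -0.   0. ]
[ 0.5951  0.6521  1.8091 -1.3006  0.4837  0.3354]
```

Emit:
{"method": "move_arm", "body": {
  "commands": "10 0 12 0 0 0 -1; 22 0 26 0 0 0 -1; 34 0 40 0 0 0 -1; 46 0 54 0 0 0 -1; 52 0 62 0 0 0 -1"
}}

```text
t: 14.78
tcp_pos: [0.5589, 0.3568, 0.0699]
tool_rot: [0.088, 0.939, -0.036, 0.33]
force: [-0.3, 0.3, -0.9]
finger_gap: 0.131
gripper_force: 41.8
```

```bash
python3 -c "
from h import *
place(73,46,.04);print(telemetry.sense()['q'])
a=snap('scene','sc5');b=snap('wrist','wr5')
i=np.hstack([cv2.resize(a['image'][70:220,280:480],(400,300)),cv2.resize(b['image'],(480,300))])[:,:800]
cv2.imwrite('pics/v5.png',i[:,:,::-1])"
```

```text
t 14.775 tcp [0.5589 0.3568 0.0699] gap 0.13132202272936389 F [-0.2927  0.303  -0.9387]
shift mm [ 31.  -11.   29.4] turn deg [-1.  -1.2 -0.3]
[ 0.6032  0.7824  1.7786 -1.4288  0.4747  0.5064]
```

View pics/v5.png

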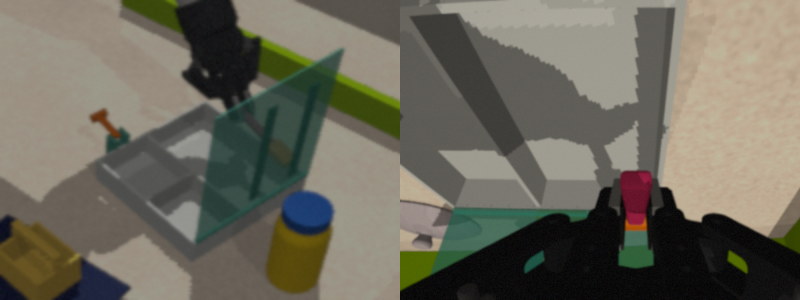

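The crop shows the spoon level over the long compartment, with its bowl toward the cover. q4 is at its limit, so I'll use a slightly steeper tool.

```bash
python3 -c "
from h import *
place(71,42,.062,30,gr=.061);place(71,42,.053,28,gr=.061)"
```

```text
t 14.875 tcp [0.559  0.3568 0.0702] gap 0.13283442554243322 F [ 0.7954 -0.3135 -0.2931]
shift mm [ 19.4 -13.3  12.8] turn deg [-1.   8.8 -0.4]
t 14.875 tcp [0.559  0.3568 0.0702] gap 0.13283442554243322 F [ 0.7954 -0.3135 -0.2931]
shift mm [ 25.6 -13.2  19.8] turn deg [-1.  10.8 -0.4]
```

Emit:
{"method": "move_arm", "body": {
  "commands": "4 -3 3 0 3 0 -1; 9 -6 6 -0.5 6 0 -1; 14 -10 9 -1 9 -0.4 -1; 19 -13 13 -1 10.8 -0.4 -1; 22 -13 16 -1 10.8 -0.4 -1"
}}

```text
t: 15.5
tcp_pos: [0.5502, 0.3446, 0.0458]
tool_rot: [0.086, 0.966, -0.02, 0.242]
force: [0.7, 0.3, 0.2]
finger_gap: 0.132
gripper_force: 41.8
```

```bash
python3 -c "
from h import *
place(71,42,.053,28,gr=.061);print(telemetry.sense()['q'])"
```

```text
t 15.5 tcp [0.5502 0.3446 0.0458] gap 0.1318325132948483 F [0.7207 0.2922 0.2017]
shift mm [4.3 0.1 5.5] turn deg [ 0.1  0.2 -0.1]
[ 0.5276  0.7756  1.7581 -0.9723  0.3768  0.0101]
```

Emit:
{"method": "move_arm", "body": {
  "commands": "2 0 3 0 0 0 -1; 4 0 5 0 0 0 -1; 4 0 6 0 0 0 -1; 4 0 6 0 0 0 -0.5; 4 0 6 0 0 0 -0.5"
}}

```text
t: 16.12
tcp_pos: [0.5486, 0.3453, 0.0376]
tool_rot: [0.085, 0.966, -0.021, 0.242]
force: [-0.8, -0.5, 0.0]
finger_gap: 0.255
gripper_force: 0.0
```

Emit:
{"method": "move_arm", "body": {
  "commands": "0 0 0 0 0 0 -0.5; 0 0 -20 0 0 0 -0.5; -20 0 -50 0 0 0 -0.5; -45 0 -90 0 0 0 -0.5; -70 0 -130 0 0 0 -0.5"
}}

```text
t: 16.75
tcp_pos: [0.5489, 0.3448, 0.1863]
tool_rot: [0.085, 0.967, -0.021, 0.241]
force: [0.6, 0.5, -0.7]
finger_gap: 0.252
gripper_force: 0.0
```

```bash
python3 -c "
from h import *
print(telemetry.sense()['q'])
b=snap('wrist','wr6');a=snap('top','tp6')
i=np.hstack([cv2.resize(a['image'][130:280,130:330],(400,300)),cv2.resize(b['image'],(480,300))[:,:400]])
cv2.imwrite('pics/v6.png',i[:,:,::-1])
sp2('green',38,.12)"
```

```text
[ 0.5283  0.5396  1.6916 -0.5657  0.6009 -0.4462]
t 16.85 tcp [0.5526 0.347  0.1919] gap 0.24812170383584103 F [ 0.1308 -0.1054  0.7023]
shift mm [ -74.6 -576.3    3.4] turn deg [-14.4   3.1 175.4]
```

View pics/v6.png

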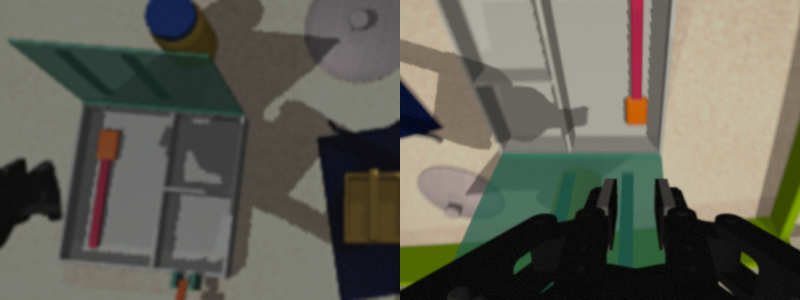

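Pink spoon lies flat in the long compartment: handle at (100,200), bowl at (108,145) in the left half. Next is green.

```bash
cat >> h.py <<'E'
def spP(n,pitch,up,z=.112,tip=.016):
    Rt=rot(-5.5,pitch)@F;return np.array([*SP[n],z+up])+tip*Rt[:,2],Rt
def plP(y,neck,h,pitch=28,tip=.016,gr=.061):
    Rt=rot(170,-pitch)@F;return w(neck-gr*1e3,y,h*1e3)+tip*Rt[:,2],Rt
def plan(target,sgn,n,lift=0):
    p1,R1=target;s=telemetry.sense();p0=s['tcp_pos'];C=R.from_quat(s['tool_rot'])
    rel=C.inv()*R.from_matrix(R1);a=rel.as_euler('ZYX')[0]
    if sgn and np.sign(a)!=sgn: a+=sgn*2*np.pi
    sm=(R.from_rotvec([0,0,-a])*rel).as_rotvec()
    ex=lambda t:(p0+(p1-p0)*t+[0,0,lift*np.sin(np.pi*t)],C*R.from_rotvec([0,0,a*t])*R.from_rotvec(sm*t))
    print('t',s['t'],'tcp',p0,'gap',s['finger_gap'],'q',s['q'],'F',s['force'])
    for k in range(n):
        (pa,A),(pb,B)=ex(k/n),ex((k+1)/n)
        print(k,np.round(A.inv().apply(pb-pa)*1e3,0),np.round(np.rad2deg((A.inv()*B).as_rotvec()),1))
E
python3 -c "
from h import *
plan(spP('green',38,.10),1,4,.03)"
```

```text
t 16.85 tcp [0.5526 0.347  0.1919] gap 0.24812170383584103 q [ 0.5284  0.5342  1.6866 -0.5687  0.5981 -0.443 ] F [ 0.1308 -0.1054  0.7023]
0 [ -26. -144.  -13.] [-0.5  2.4 44. ]
1 [-115.  -89.   -7.] [-2.3  2.7 43.9]
2 [-145.    7.    1.] [-4.1  3.  43.8]
3 [-105.  101.    9.] [-5.9  3.4 43.5]
```

Emit:
{"method": "move_arm", "body": {
  "commands": "-5 -29 -3 0 0.5 9 -0.3; -10 -58 -5 0 1 17.6 -0.3; -15 -87 -8 0 1.5 26.4 -0.3; -20 -115 -10 0 2 35 -0.3; -26 -144 -13 0 2.4 44 -0.3"
}}

```text
t: 17.48
tcp_pos: [0.54, 0.1991, 0.2082]
tool_rot: [0.443, 0.868, 0.073, 0.211]
force: [-0.4, -0.8, -0.2]
finger_gap: 0.344
gripper_force: 0.0
```

Emit:
{"method": "move_arm", "body": {
  "commands": "-23 -18 -1 -0.5 0.5 9 -0.3; -46 -36 -3 -1 1 17.6 -0.3; -69 -53 -4 -1.4 1.6 26.4 -0.3; -92 -71 -6 -1.8 2.1 35 -0.3; -115 -89 -7 -2.3 2.7 44 -0.3"
}}

```text
t: 18.1
tcp_pos: [0.5316, 0.0545, 0.2217]
tool_rot: [0.73, 0.642, 0.174, 0.157]
force: [1.5, 0.8, 0.7]
finger_gap: 0.352
gripper_force: 0.0
```

```bash
python3 -c "
from h import *
plan(spP('green',38,.10),1,2,.01)"
```

```text
t 18.1 tcp [0.5316 0.0545 0.2217] gap 0.3517402500465312 q [-0.1405  0.3018  2.0163  0.168   0.3581 -0.1557] F [1.4763 0.8178 0.6631]
0 [-143.   12.   -1.] [-3.1  4.8 43.7]
1 [-103.  102.    9.] [-7.3  3.9 43.3]
```

Emit:
{"method": "move_arm", "body": {
  "commands": "-29 2 0 -0.6 1 9 -0.3; -57 5 0 -1.2 2 17.5 -0.3; -86 7 0 -1.8 3 26 -0.3; -115 10 -1 -2.5 4 35 -0.3; -143 12 -1 -3 5 44 -0.3"
}}

```text
t: 18.73
tcp_pos: [0.526, -0.0889, 0.2207]
tool_rot: [0.905, 0.323, 0.268, 0.071]
force: [0.5, -0.6, 0.3]
finger_gap: 0.347
gripper_force: 0.0
```

Emit:
{"method": "move_arm", "body": {
  "commands": "-21 20 2 -1.5 0.8 9 -0.3; -42 41 4 -3 1.6 17.5 -0.3; -62 61 6 -4.5 2.4 26 -0.3; -83 82 8 -6 3.2 35 -0.3; -103 102 9 -7 4 43 -0.3"
}}

```text
t: 19.35
tcp_pos: [0.5203, -0.2321, 0.1986]
tool_rot: [0.945, -0.045, 0.324, 0.011]
force: [-0.4, -0.2, 0.5]
finger_gap: 0.346
gripper_force: 0.0
```

```bash
python3 -c "
from h import *
plan(spP('green',38,.06),0,1);plan(spP('green',38,.0),0,1)
s=snap('wrist','wr7');print([proj(s,(*SP[k],z)) for k in ('pink','green','blue') for z in (.07,.155)])"
```

```text
t 19.35 tcp [ 0.5203 -0.2321  0.1986] gap 0.34560733397582205 q [-0.8501  0.415   2.0671  1.2642  0.4649 -0.2974] F [-0.4432 -0.2102  0.5425]
0 [-25.   1.  30.] [-0.6  0.1 -0.2]
t 19.35 tcp [ 0.5203 -0.2321  0.1986] gap 0.34560733397582205 q [-0.8501  0.415   2.0671  1.2642  0.4649 -0.2974] F [-0.4432 -0.2102  0.5425]
0 [-62.   2.  78.] [-0.6  0.1 -0.2]
[array([191.2331, 309.022 ]), array([140.6943, 294.1126]), array([315.4219, 309.8368]), array([314.4384, 295.4942]), array([440.4089, 309.3153]), array([489.8043, 294.4189])]
```

Emit:
{"method": "move_arm", "body": {
  "commands": "-13 0 16 0 0 0 -0.3; -26 1 32 0 0 0 -0.3; -40 1 50 0 0 0 -0.3; -54 2 68 -0.5 0 0 -0.3; -62 2 78 -0.5 0 0 -0.3"
}}

```text
t: 20.02
tcp_pos: [0.5194, -0.2319, 0.0983]
tool_rot: [0.945, -0.044, 0.324, 0.015]
force: [-0.3, 0.6, 0.7]
finger_gap: 0.352
gripper_force: 0.0
```

Emit:
{"method": "move_arm", "body": {
  "commands": "0 0 0 0 0 0 -0.3; 0 0 0 0 0 0 -1; 0 0 0 0 0 0 -1; 0 0 0 0 0 0 -1; 0 0 0 0 0 0 -1",
  "grip_force": 40
}}

```text
t: 20.65
tcp_pos: [0.5201, -0.2329, 0.1005]
tool_rot: [0.945, -0.044, 0.325, 0.016]
force: [0.0, 0.1, 0.8]
finger_gap: 0.131
gripper_force: 41.9
```

Emit:
{"method": "move_arm", "body": {
  "commands": "12 0 -15 0 0 0 -1; 32 0 -39 0 0 0 -1; 54 0 -67 0 0 0 -1; 76 0 -94 0 0 0 -1; 89 0 -110 0 0 0 -1"
}}

```text
t: 21.28
tcp_pos: [0.5226, -0.2329, 0.2436]
tool_rot: [0.944, -0.043, 0.326, 0.017]
force: [-0.2, -0.1, -0.3]
finger_gap: 0.129
gripper_force: 41.9
```

```bash
python3 -c "
from h import *
plan(plP(50,22,.15),-1,4,.06)"
```

```text
t 21.275 tcp [ 0.5226 -0.2329  0.2436] gap 0.12850073449194332 q [-0.8429  0.3217  2.02    1.0334  0.509  -0.0355] F [-0.2292 -0.0779 -0.2896]
0 [   0. -140.  -20.] [  1.6   2.1 -44. ]
1 [  86. -111.    5.] [  3.5   1.6 -43.9]
2 [135. -41.  40.] [  5.4   1.  -43.7]
3 [132.  57.  62.] [  7.3   0.5 -43.4]
```

Emit:
{"method": "move_arm", "body": {
  "commands": "0 -28 -4 0.3 0.4 -9 -1; 0 -56 -8 0.6 0.8 -17.6 -1; 0 -84 -12 1 1.2 -26.4 -1; 0 -112 -16 1.3 1.6 -35 -1; 0 -140 -20 1.6 2 -44 -1"
}}

```text
t: 21.9
tcp_pos: [0.5229, -0.0912, 0.2573]
tool_rot: [0.886, 0.32, 0.312, 0.125]
force: [0.3, 0.2, -0.2]
finger_gap: 0.132
gripper_force: 42.0
```

Emit:
{"method": "move_arm", "body": {
  "commands": "17 -22 1 0.7 0.3 -9 -1; 34 -44 2 1.4 0.6 -17.6 -1; 52 -67 3 2.1 1 -26.4 -1; 69 -89 4 2.8 1.3 -35 -1; 86 -111 5 3.5 1.6 -44 -1"
}}

```text
t: 22.52
tcp_pos: [0.5238, 0.0489, 0.2476]
tool_rot: [0.7, 0.64, 0.245, 0.201]
force: [-0.5, 0.9, -0.4]
finger_gap: 0.133
gripper_force: 42.0
```

```bash
python3 -c "
from h import *
plan(plP(50,22,.15),-1,2,.02)"
```

```text
t 22.525 tcp [0.5238 0.0489 0.2476] gap 0.13262842566166957 q [-0.2103  0.2392  2.1331  0.8421  0.2103 -0.8995] F [-0.5106  0.8837 -0.4388]
0 [136. -35.  34.] [  5.3   2.4 -43.6]
1 [131.  53.  72.] [  8.3  -0.5 -43.1]
```

Emit:
{"method": "move_arm", "body": {
  "commands": "27 -7 7 1 0.5 -9 -1; 54 -14 14 2 1 -17.5 -1; 82 -21 20 3 1.5 -26 -1; 109 -28 27 4 2 -35 -1; 136 -35 34 5.3 2.4 -43.6 -1"
}}

```text
t: 23.15
tcp_pos: [0.5252, 0.1884, 0.2112]
tool_rot: [0.416, 0.868, 0.137, 0.233]
force: [0.3, -0.5, 0.4]
finger_gap: 0.131
gripper_force: 42.0
```

```bash
python3 -c "
from h import *
plan(plP(50,22,.12),-1,1)"
```

```text
t 23.15 tcp [0.5252 0.1884 0.2112] gap 0.1305347925569371 q [ 0.1672  0.3559  2.016  -0.1891  0.2285 -0.337 ] F [ 0.3233 -0.5463  0.4467]
0 [140.  41.  96.] [  8.2  -0.6 -43.1]
```

Emit:
{"method": "move_arm", "body": {
  "commands": "28 8 12 1.6 0 -8.6 -1; 56 16 30 3.2 0 -17.2 -1; 84 24 50 5 0 -26 -1; 112 33 75 6.5 -0.5 -34.5 -1; 140 41 96 8.2 -0.6 -43 -1"
}}

```text
t: 23.78
tcp_pos: [0.5269, 0.3284, 0.1063]
tool_rot: [0.085, 0.966, -0.021, 0.242]
force: [0.9, 0.8, -0.6]
finger_gap: 0.133
gripper_force: 42.0
```

```bash
python3 -c "
from h import *
plan(plP(50,22,.052),-1 if 0 else 0,1)"
```

```text
t 23.775 tcp [0.5269 0.3284 0.1063] gap 0.13339732198666496 q [ 0.5232  0.6463  1.8106 -0.8266  0.4238 -0.1519] F [ 0.9199  0.8354 -0.6212]
0 [33. -1. 60.] [-0.   0.1 -0.1]
```

Emit:
{"method": "move_arm", "body": {
  "commands": "9 0 17 0 0 0 -1; 18 0 34 0 0 0 -1; 28 -1 52 0 0 0 -1; 34 -1 61 0 0 0 -1; 34 -1 61 0 0 0 -1"
}}

```text
t: 24.4
tcp_pos: [0.5256, 0.3271, 0.0371]
tool_rot: [0.087, 0.966, -0.02, 0.242]
force: [-0.9, -0.0, 0.4]
finger_gap: 0.133
gripper_force: 40.8
```

Emit:
{"method": "move_arm", "body": {
  "commands": "0 0 0 0 0 0 -1; 0 0 0 0 0 0 -0.5; 0 0 0 0 0 0 -0.5; 0 0 0 0 0 0 -0.5; 0 0 -20 0 0 0 -0.5"
}}

```text
t: 25.02
tcp_pos: [0.5163, 0.3284, 0.0542]
tool_rot: [0.088, 0.966, -0.02, 0.241]
force: [-0.7, -0.1, 0.6]
finger_gap: 0.25
gripper_force: 0.0
```

Emit:
{"method": "move_arm", "body": {
  "commands": "-7 0 -20 0 0 0 -0.3; -20 0 -50 0 0 0 -0.3; -35 0 -80 0 0 0 -0.3; -50 0 -110 0 0 0 -0.3; -60 0 -130 0 0 0 -0.3"
}}

```text
t: 25.65
tcp_pos: [0.5083, 0.3299, 0.1998]
tool_rot: [0.088, 0.966, -0.019, 0.243]
force: [0.3, 1.2, -0.7]
finger_gap: 0.349
gripper_force: 0.0
```

```bash
python3 -c "
from h import *
b=snap('wrist','wr8');h=cv2.cvtColor(b['image'],cv2.COLOR_RGB2HSV)
for n,lo,hi in(('green',50,72),('pink',160,179),('orange',5,14)):
    m=cv2.inRange(h,(lo,140,60),(hi,255,255));m[:,:150]=0;m[:,520:]=0;m[250:]=0
    k,l,st,c=cv2.connectedComponentsWithStats(m);print(n,[(st[i].tolist(),c[i].round()) for i in range(1,k) if st[i,4]>60])
plan(spP('blue',38,.10),1,5,.03)"
```

```text
green [([306, 26, 16, 121, 1493], array([313.,  83.]))]
pink [([331, 37, 17, 119, 1478], array([338.,  93.]))]
orange [([150, 0, 9, 16, 121], array([153.,   8.])), ([299, 141, 51, 43, 1502], array([323., 165.]))]
t 25.7 tcp [0.5096 0.3308 0.2026] gap 0.34885530289989924 q [ 0.5438  0.4705  1.7788 -0.5932  0.5847 -0.3962] F [0.8013 0.3181 1.7616]
0 [ -29. -129.   -5.] [-0.2  2.  35.1]
1 [-96. -91.  -2.] [-1.4  2.2 35.1]
2 [-129.  -24.    2.] [-2.6  2.4 35. ]
3 [-122.   50.    7.] [-3.8  2.6 34.9]
4 [-75. 109.  13.] [-5.   2.9 34.7]
```

Emit:
{"method": "move_arm", "body": {
  "commands": "-6 -26 -1 0 0.4 7 -0.3; -12 -52 -2 0 0.8 14 -0.3; -18 -78 -3 0 1.2 21 -0.3; -24 -104 -4 0 1.6 28 -0.3; -29 -129 -5 0 2 35 -0.3"
}}

```text
t: 26.32
tcp_pos: [0.5075, 0.1976, 0.2149]
tool_rot: [0.376, 0.898, 0.056, 0.219]
force: [0.8, -0.2, 0.4]
finger_gap: 0.35
gripper_force: 0.0
```

Emit:
{"method": "move_arm", "body": {
  "commands": "-19 -18 0 -0.3 0.4 7 -0.3; -38 -36 -1 -0.6 0.8 14 -0.3; -58 -54 -1 -0.9 1.3 21 -0.3; -77 -73 -2 -1.2 1.8 28 -0.3; -96 -91 -2 -1.4 2.2 35 -0.3"
}}

```text
t: 26.95
tcp_pos: [0.5072, 0.0659, 0.2266]
tool_rot: [0.625, 0.747, 0.137, 0.18]
force: [0.5, 0.1, -0.2]
finger_gap: 0.348
gripper_force: 0.0
```

Emit:
{"method": "move_arm", "body": {
  "commands": "-26 -5 0 -0.5 0.5 7 -0.3; -52 -10 1 -1 1 14 -0.3; -78 -15 1 -1.5 1.5 21 -0.3; -104 -20 2 -2 2 28 -0.3; -129 -24 2 -2.6 2.4 35 -0.3"
}}

```text
t: 27.58
tcp_pos: [0.5072, -0.0654, 0.2272]
tool_rot: [0.814, 0.524, 0.214, 0.129]
force: [0.0, 0.1, -0.1]
finger_gap: 0.351
gripper_force: 0.0
```

```bash
python3 -c "
from h import *
plan(spP('blue',38,.10),1,2,.01)"
```

```text
t 27.575 tcp [ 0.5072 -0.0654  0.2272] gap 0.35053458301656304 q [-0.4944  0.2626  2.0814  0.6297  0.4258 -0.5984] F [ 0.0255  0.1361 -0.0995]
0 [-119.   54.    2.] [-3.1  3.9 34.9]
1 [-77. 107.  17.] [-5.9  2.8 34.7]
```

Emit:
{"method": "move_arm", "body": {
  "commands": "-24 11 0 -0.6 0.8 7 -0.3; -48 22 1 -1.2 1.6 14 -0.3; -71 32 1 -1.9 2.4 21 -0.3; -95 43 2 -2.5 3.2 28 -0.3; -119 54 2 -3.1 3.9 35 -0.3"
}}

```text
t: 28.2
tcp_pos: [0.5092, -0.1958, 0.2236]
tool_rot: [0.923, 0.254, 0.284, 0.062]
force: [-0.9, -0.8, -0.3]
finger_gap: 0.349
gripper_force: 0.0
```

Emit:
{"method": "move_arm", "body": {
  "commands": "-15 21 3 -1.2 0.6 7 -0.3; -31 43 7 -2.4 1.1 14 -0.3; -46 64 10 -3.6 1.7 21 -0.3; -62 86 14 -4.8 2.3 28 -0.3; -77 107 17 -5.9 2.8 34.7 -0.3"
}}

```text
t: 28.82
tcp_pos: [0.5109, -0.3265, 0.1992]
tool_rot: [0.945, -0.046, 0.324, 0.015]
force: [0.9, 0.6, -0.4]
finger_gap: 0.35
gripper_force: 0.0
```

```bash
python3 -c "
from h import *
plan(spP('blue',38,.0),0,1)"
```

```text
t 28.825 tcp [ 0.5109 -0.3265  0.1992] gap 0.34984218374762965 q [-1.0018  0.4602  1.9495  1.1002  0.5735 -0.2423] F [ 0.8741  0.6418 -0.403 ]
0 [-62.   1.  78.] [-0.   0.1 -0.1]
```

Emit:
{"method": "move_arm", "body": {
  "commands": "-13 0 16 0 0 0 -0.3; -26 1 32 0 0 0 -0.3; -40 1 50 0 0 0 -0.3; -54 1 68 0 0 0 -0.3; -62 1 78 0 0 0 -0.3"
}}

```text
t: 29.45
tcp_pos: [0.5097, -0.3262, 0.0987]
tool_rot: [0.945, -0.044, 0.324, 0.015]
force: [0.8, 0.2, 0.4]
finger_gap: 0.353
gripper_force: 0.0
```

Emit:
{"method": "move_arm", "body": {
  "commands": "0 0 0 0 0 0 -0.3; 0 0 0 0 0 0 -1; 0 0 0 0 0 0 -1; 0 0 0 0 0 0 -1; 0 0 0 0 0 0 -1"
}}

```text
t: 30.08
tcp_pos: [0.5106, -0.3269, 0.1011]
tool_rot: [0.945, -0.044, 0.325, 0.016]
force: [-0.7, -0.3, -0.5]
finger_gap: 0.13
gripper_force: 41.7
```

Emit:
{"method": "move_arm", "body": {
  "commands": "12 0 -15 0 0 0 -1; 32 0 -39 0 0 0 -1; 54 0 -67 0 0 0 -1; 76 0 -94 0 0 0 -1; 89 0 -110 0 0 0 -1"
}}

```text
t: 30.7
tcp_pos: [0.5132, -0.327, 0.2443]
tool_rot: [0.944, -0.043, 0.326, 0.017]
force: [-0.1, 0.6, -1.3]
finger_gap: 0.128
gripper_force: 41.7
```

```bash
python3 -c "
from h import *
plan(plP(31,42,.13),-1,5,.05)"
```

```text
t 30.7 tcp [ 0.5132 -0.327   0.2443] gap 0.12817819667632271 q [-0.9988  0.3792  1.9045  0.9499  0.6366 -0.0618] F [-0.0984  0.5994 -1.3407]
0 [  -2. -126.   -7.] [  1.1   1.8 -35.2]
1 [  65. -109.    5.] [  2.4   1.4 -35.1]
2 [111. -61.  25.] [  3.6   1.1 -35. ]
3 [127.   5.  44.] [  4.8   0.7 -34.9]
4 [104.  76.  51.] [  6.    0.4 -34.7]
```

Emit:
{"method": "move_arm", "body": {
  "commands": "0 -25 -2 0.2 0.4 -7 -1; -1 -50 -3 0.4 0.7 -14 -1; -1 -76 -4 0.7 1.1 -21 -1; -2 -101 -6 0.9 1.5 -28 -1; -2 -126 -7 1.1 1.8 -35 -1"
}}

```text
t: 31.32
tcp_pos: [0.5185, -0.1997, 0.2464]
tool_rot: [0.909, 0.247, 0.32, 0.105]
force: [-0.1, 0.2, 0.3]
finger_gap: 0.128
gripper_force: 41.8
```

Emit:
{"method": "move_arm", "body": {
  "commands": "13 -22 1 0.5 0.3 -7 -1; 26 -44 2 1 0.6 -14 -1; 39 -65 3 1.5 0.9 -21 -1; 52 -87 4 2 1.2 -28 -1; 65 -109 5 2.4 1.4 -35 -1"
}}

```text
t: 31.95
tcp_pos: [0.5242, -0.0732, 0.2392]
tool_rot: [0.79, 0.517, 0.279, 0.174]
force: [0.4, 0.1, -0.2]
finger_gap: 0.13
gripper_force: 41.8
```

Emit:
{"method": "move_arm", "body": {
  "commands": "22 -12 5 0.7 0.2 -7 -1; 44 -24 10 1.4 0.4 -14 -1; 67 -37 15 2.1 0.7 -21 -1; 89 -49 20 2.9 0.9 -28 -1; 111 -61 25 3.6 1.1 -35 -1"
}}

```text
t: 32.58
tcp_pos: [0.5307, 0.0533, 0.2143]
tool_rot: [0.601, 0.741, 0.205, 0.221]
force: [0.1, -0.2, 0.3]
finger_gap: 0.126
gripper_force: 41.8
```

```bash
python3 -c "
from h import *
plan(plP(31,42,.13),-1,2,.01)"
```

```text
t 32.575 tcp [0.5307 0.0533 0.2143] gap 0.1263145701018628 q [-0.1957  0.3204  2.1342  1.0332  0.1755 -1.3838] F [ 0.0503 -0.2166  0.3362]
0 [126.   7.  40.] [  4.8   1.8 -35. ]
1 [104.  73.  57.] [  6.7  -0.6 -34.8]
```

Emit:
{"method": "move_arm", "body": {
  "commands": "25 1 8 1 0.4 -7 -1; 50 3 16 2 0.8 -14 -1; 76 4 24 3 1.2 -21 -1; 101 6 32 4 1.5 -28 -1; 126 7 40 4.8 1.8 -35 -1"
}}

```text
t: 33.2
tcp_pos: [0.5363, 0.1742, 0.177]
tool_rot: [0.367, 0.893, 0.112, 0.235]
force: [0.1, -0.2, -0.4]
finger_gap: 0.131
gripper_force: 41.8
```

```bash
python3 -c "
from h import *
plan(plP(31,42,.12),-1,1)"
```

```text
t 33.2 tcp [0.5363 0.1742 0.177 ] gap 0.13118108847445653 q [ 0.1379  0.4309  2.0211 -0.2454  0.1703 -0.4228] F [ 0.1434 -0.1862 -0.4253]
0 [113.  70.  68.] [  6.8  -0.7 -36.2]
```

Emit:
{"method": "move_arm", "body": {
  "commands": "22 14 8 1.3 0 -7.2 -1; 45 28 20 2.7 0 -14.5 -1; 68 42 35 4 -0.4 -22 -1; 90 56 52 5.4 -0.5 -29 -1; 113 70 68 6.8 -0.7 -36 -1"
}}

```text
t: 33.83
tcp_pos: [0.5429, 0.306, 0.1062]
tool_rot: [0.086, 0.966, -0.02, 0.241]
force: [0.6, -0.0, 0.0]
finger_gap: 0.131
gripper_force: 41.8
```

```bash
python3 -c "
from h import *
plan(plP(31,42,.052),0,1)"
```

```text
t 33.825 tcp [0.5429 0.306  0.1062] gap 0.13149335692747327 q [ 0.4693  0.6444  1.8164 -0.819   0.3961 -0.203 ] F [ 0.5786 -0.0446  0.0193]
0 [33. -1. 60.] [ 0.   0.  -0.2]
```

Emit:
{"method": "move_arm", "body": {
  "commands": "9 0 17 0 0 0 -1; 18 0 34 0 0 0 -1; 28 -1 52 0 0 0 -1; 34 -1 61 0 0 0 -1; 34 -1 61 0 0 0 -1"
}}

```text
t: 34.45
tcp_pos: [0.5413, 0.3043, 0.0365]
tool_rot: [0.088, 0.966, -0.02, 0.241]
force: [0.1, -0.7, 1.1]
finger_gap: 0.134
gripper_force: 41.1
```

Emit:
{"method": "move_arm", "body": {
  "commands": "0 0 0 0 0 0 -1; 0 0 0 0 0 0 -0.5; 0 0 0 0 0 0 -0.5; 0 0 0 0 0 0 -0.5; 0 0 -20 0 0 0 -0.5"
}}

```text
t: 35.08
tcp_pos: [0.5321, 0.3061, 0.0536]
tool_rot: [0.088, 0.966, -0.02, 0.241]
force: [-0.7, -0.2, 0.0]
finger_gap: 0.249
gripper_force: 0.0
```

Emit:
{"method": "move_arm", "body": {
  "commands": "-7 0 -20 0 0 0 -0.3; -20 0 -50 0 0 0 -0.3; -35 0 -80 0 0 0 -0.3; -50 0 -110 0 0 0 -0.3; -60 0 -130 0 0 0 -0.3"
}}

```text
t: 35.7
tcp_pos: [0.5243, 0.3075, 0.1992]
tool_rot: [0.088, 0.966, -0.019, 0.242]
force: [-0.3, -0.5, -0.8]
finger_gap: 0.354
gripper_force: 0.0
```

```bash
python3 -c "
from h import *
b=snap('wrist','wr9');a=snap('top','tp9')
i=np.hstack([cv2.resize(a['image'][130:280,130:330],(400,300)),cv2.resize(b['image'],(480,300))[:,:400]])
cv2.imwrite('pics/v9.png',i[:,:,::-1])
plan(spP('purple',38,.10),1,5,.03)"
```

```text
t 35.8 tcp [0.5255 0.3082 0.2005] gap 0.3505844314033488 q [ 0.4882  0.4702  1.7876 -0.5769  0.5553 -0.455 ] F [-0.5235 -0.8223  1.2281]
0 [ -27. -135.   -7.] [-0.2  2.  35.1]
1 [-97. -97.  -3.] [-1.4  2.2 35.1]
2 [-134.  -28.    0.] [-2.6  2.5 35. ]
3 [-128.   49.    4.] [-3.8  2.7 34.9]
4 [-81. 111.  11.] [-5.   2.9 34.7]
```

View pics/v9.png

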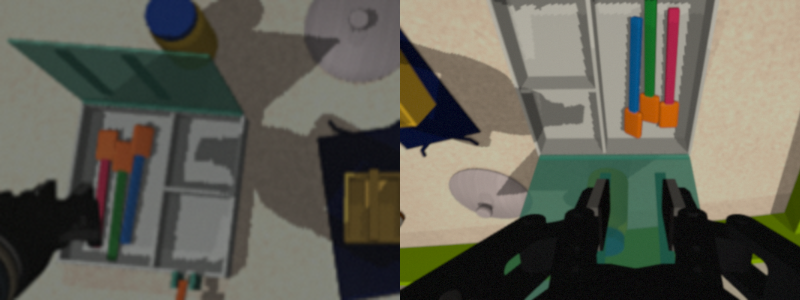

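Pink, green and blue lie side by side with room left next to the partition. Now purple.

Emit:
{"method": "move_arm", "body": {
  "commands": "-5 -27 -1 0 0.4 7 -0.3; -11 -54 -3 0 0.8 14 -0.3; -16 -81 -4 0 1.2 21 -0.3; -22 -108 -6 0 1.6 28 -0.3; -27 -135 -7 0 2 35 -0.3"
}}

```text
t: 36.42
tcp_pos: [0.5193, 0.1696, 0.2144]
tool_rot: [0.377, 0.899, 0.055, 0.218]
force: [0.2, -0.3, 0.3]
finger_gap: 0.351
gripper_force: 0.0
```

Emit:
{"method": "move_arm", "body": {
  "commands": "-19 -19 0 -0.3 0.4 7 -0.3; -39 -39 -1 -0.6 0.8 14 -0.3; -58 -58 -2 -0.9 1.3 21 -0.3; -78 -78 -2 -1.2 1.8 28 -0.3; -97 -97 -3 -1.4 2.2 35 -0.3"
}}

```text
t: 37.05
tcp_pos: [0.5153, 0.033, 0.2256]
tool_rot: [0.626, 0.747, 0.136, 0.179]
force: [-0.2, 0.6, -0.7]
finger_gap: 0.352
gripper_force: 0.0
```

Emit:
{"method": "move_arm", "body": {
  "commands": "-27 -6 0 -0.5 0.5 7 -0.3; -54 -11 0 -1 1 14 -0.3; -80 -17 0 -1.5 1.5 21 -0.3; -107 -22 0 -2 2 28 -0.3; -134 -28 0 -2.6 2.5 35 -0.3"
}}

```text
t: 37.67
tcp_pos: [0.5115, -0.1037, 0.2268]
tool_rot: [0.814, 0.524, 0.214, 0.127]
force: [0.0, 0.3, 0.6]
finger_gap: 0.353
gripper_force: 0.0
```

```bash
python3 -c "
from h import *
plan(spP('purple',38,.10),1,2,.01)"
```

```text
t 37.675 tcp [ 0.5115 -0.1037  0.2268] gap 0.35252662907522114 q [-0.5805  0.2802  2.0507  0.6545  0.4765 -0.691 ] F [0.0306 0.2716 0.5963]
0 [-125.   53.   -1.] [-3.2  4.  34.9]
1 [-82. 110.  14.] [-6.   2.9 34.6]
```

Emit:
{"method": "move_arm", "body": {
  "commands": "-25 11 0 -0.6 0.8 7 -0.3; -50 21 0 -1.2 1.6 14 -0.3; -75 32 0 -1.9 2.4 21 -0.3; -100 42 -1 -2.5 3.2 28 -0.3; -125 53 -1 -3.2 4 35 -0.3"
}}

```text
t: 38.3
tcp_pos: [0.5091, -0.2392, 0.2237]
tool_rot: [0.923, 0.253, 0.285, 0.06]
force: [1.0, 0.7, 0.4]
finger_gap: 0.355
gripper_force: 0.0
```

Emit:
{"method": "move_arm", "body": {
  "commands": "-16 22 3 -1.2 0.6 7 -0.3; -33 44 6 -2.4 1.1 14 -0.3; -49 66 8 -3.6 1.7 21 -0.3; -66 88 11 -4.8 2.3 28 -0.3; -82 110 14 -6 2.9 34.6 -0.3"
}}

```text
t: 38.92
tcp_pos: [0.5068, -0.3748, 0.1997]
tool_rot: [0.944, -0.046, 0.325, 0.014]
force: [-0.0, 0.2, 0.1]
finger_gap: 0.353
gripper_force: 0.0
```

```bash
python3 -c "
from h import *
plan(spP('purple',38,.0),0,1)"
```

```text
t 38.925 tcp [ 0.5068 -0.3748  0.1997] gap 0.35252318138945765 q [-1.0655  0.491   1.8736  1.0307  0.6356 -0.2119] F [-0.0196  0.2421  0.1445]
0 [-63.   0.  78.] [-0.1 -0.  -0.2]
```

Emit:
{"method": "move_arm", "body": {
  "commands": "-13 0 16 0 0 0 -0.3; -26 0 32 0 0 0 -0.3; -40 0 50 0 0 0 -0.3; -54 0 68 0 0 0 -0.3; -63 0 78 0 0 0 -0.3"
}}

```text
t: 39.55
tcp_pos: [0.5053, -0.3733, 0.0985]
tool_rot: [0.945, -0.045, 0.325, 0.014]
force: [0.3, 0.2, 0.1]
finger_gap: 0.352
gripper_force: 0.0
```

Emit:
{"method": "move_arm", "body": {
  "commands": "0 0 0 0 0 0 -0.3; 0 0 0 0 0 0 -1; 0 0 0 0 0 0 -1; 0 0 0 0 0 0 -1; 0 0 0 0 0 0 -1"
}}

```text
t: 40.17
tcp_pos: [0.5065, -0.3745, 0.1018]
tool_rot: [0.944, -0.044, 0.327, 0.016]
force: [-0.5, -0.6, 0.0]
finger_gap: 0.128
gripper_force: 41.9
```

Emit:
{"method": "move_arm", "body": {
  "commands": "12 0 -15 0 0 0 -1; 32 0 -39 0 0 0 -1; 54 0 -67 0 0 0 -1; 76 0 -94 0 0 0 -1; 89 0 -110 0 0 0 -1"
}}

```text
t: 40.8
tcp_pos: [0.5086, -0.3747, 0.2451]
tool_rot: [0.944, -0.043, 0.327, 0.016]
force: [-0.5, 1.1, -0.6]
finger_gap: 0.134
gripper_force: 41.9
```

```bash
python3 -c "
from h import *
plan(plP(12,24,.13),-1,5,.05)"
```

```text
t 40.8 tcp [ 0.5086 -0.3747  0.2451] gap 0.13403395122328418 q [-1.0629  0.4142  1.8336  0.9149  0.6982 -0.067 ] F [-0.5215  1.1088 -0.5523]
0 [  -5. -133.   -9.] [  1.2   1.8 -35.2]
1 [  66. -115.    3.] [  2.4   1.4 -35.1]
2 [116. -66.  24.] [  3.7   1.1 -35. ]
3 [133.   3.  43.] [  4.9   0.8 -34.9]
4 [110.  78.  50.] [  6.1   0.4 -34.7]
```

Emit:
{"method": "move_arm", "body": {
  "commands": "-1 -27 -2 0.2 0.4 -7 -1; -2 -53 -4 0.4 0.7 -14 -1; -3 -80 -6 0.7 1.1 -21 -1; -4 -106 -8 0.9 1.5 -28 -1; -5 -133 -9 1.2 1.8 -35 -1"
}}

```text
t: 41.42
tcp_pos: [0.511, -0.2401, 0.247]
tool_rot: [0.908, 0.248, 0.322, 0.104]
force: [-0.0, -0.9, -0.8]
finger_gap: 0.129
gripper_force: 42.0
```

Emit:
{"method": "move_arm", "body": {
  "commands": "13 -23 1 0.5 0.3 -7 -1; 26 -46 1 1 0.6 -14 -1; 40 -69 2 1.5 0.9 -21 -1; 53 -92 2 2 1.2 -28 -1; 66 -115 3 2.4 1.4 -35 -1"
}}

```text
t: 42.05
tcp_pos: [0.5136, -0.1079, 0.24]
tool_rot: [0.789, 0.517, 0.281, 0.175]
force: [-0.0, -0.6, -0.1]
finger_gap: 0.132
gripper_force: 42.0
```

Emit:
{"method": "move_arm", "body": {
  "commands": "23 -13 5 0.7 0.2 -7 -1; 46 -26 10 1.4 0.4 -14 -1; 70 -40 14 2.1 0.7 -21 -1; 93 -53 19 2.9 0.9 -28 -1; 116 -66 24 3.7 1.1 -35 -1"
}}

```text
t: 42.68
tcp_pos: [0.5173, 0.0254, 0.2147]
tool_rot: [0.6, 0.741, 0.207, 0.221]
force: [0.5, -0.3, -0.2]
finger_gap: 0.133
gripper_force: 42.0
```

```bash
python3 -c "
from h import *
plan(plP(12,24,.13),-1,2,.01)"
```

```text
t 42.675 tcp [0.5173 0.0254 0.2147] gap 0.13258477185028805 q [-0.2878  0.3036  2.1703  1.1864  0.2205 -1.6133] F [ 0.5208 -0.2725 -0.2469]
0 [132.   5.  39.] [  4.9   1.8 -35. ]
1 [110.  75.  56.] [  6.8  -0.6 -34.7]
```

Emit:
{"method": "move_arm", "body": {
  "commands": "26 1 8 1 0.4 -7 -1; 53 2 16 2 0.8 -14 -1; 79 3 23 3 1.2 -21 -1; 106 4 31 4 1.5 -28 -1; 132 5 39 4.9 1.8 -35 -1"
}}

```text
t: 43.3
tcp_pos: [0.5183, 0.1386, 0.1801]
tool_rot: [0.394, 0.881, 0.123, 0.231]
force: [0.8, 0.1, -0.5]
finger_gap: 0.131
gripper_force: 42.0
```

```bash
python3 -c "
from h import *
plan(plP(12,24,.12),-1,1)"
```

```text
t 43.3 tcp [0.5183 0.1386 0.1801] gap 0.13068312186927272 q [ 0.0458  0.3964  2.092   0.1002  0.1249 -0.7812] F [ 0.7829  0.1057 -0.4931]
0 [135.  72.  71.] [  7.3  -1.  -39.8]
```

Emit:
{"method": "move_arm", "body": {
  "commands": "27 14 8 1.4 0 -8 -1; 54 28 20 2.8 0 -16 -1; 81 43 36 4.3 -0.5 -24 -1; 108 57 54 5.8 -0.8 -32 -1; 135 72 71 7.3 -1 -40 -1"
}}

```text
t: 43.92
tcp_pos: [0.5218, 0.2908, 0.1054]
tool_rot: [0.082, 0.967, -0.022, 0.242]
force: [0.6, -0.8, -0.2]
finger_gap: 0.129
gripper_force: 42.0
```

```bash
python3 -c "
from h import *
plan(plP(12,24,.054),0,1)"
```

```text
t 43.925 tcp [0.5218 0.2908 0.1054] gap 0.12926190111445868 q [ 0.462   0.6267  1.882  -0.9133  0.3626 -0.1183] F [ 0.6277 -0.7956 -0.1527]
0 [31. -1. 58.] [-0.1  0.1  0.3]
```

Emit:
{"method": "move_arm", "body": {
  "commands": "9 0 17 0 0 0 -1; 18 0 34 0 0 0 -1; 26 -1 50 0 0 0 -1; 32 -1 59 0 0 0.3 -1; 32 -1 59 0 0 0.3 -1"
}}

```text
t: 44.55
tcp_pos: [0.5213, 0.2878, 0.0387]
tool_rot: [0.087, 0.966, -0.021, 0.242]
force: [-0.0, -0.6, 0.5]
finger_gap: 0.13
gripper_force: 40.5
```

Emit:
{"method": "move_arm", "body": {
  "commands": "0 0 0 0 0 0 -1; 0 0 0 0 0 0 -0.5; 0 0 0 0 0 0 -0.5; 0 0 0 0 0 0 -0.5; 0 0 -20 0 0 0 -0.5"
}}

```text
t: 45.18
tcp_pos: [0.5118, 0.2897, 0.0557]
tool_rot: [0.087, 0.966, -0.021, 0.241]
force: [-0.3, 0.2, 0.6]
finger_gap: 0.25
gripper_force: 0.0
```

Emit:
{"method": "move_arm", "body": {
  "commands": "-7 0 -20 0 0 0 -0.5; -20 0 -50 0 0 0 -0.5; -35 0 -80 0 0 0 -0.5; -50 0 -110 0 0 0 -0.5; -60 0 -130 0 0 0 -0.5"
}}

```text
t: 45.8
tcp_pos: [0.5038, 0.2914, 0.2012]
tool_rot: [0.087, 0.966, -0.02, 0.242]
force: [-0.4, 0.2, -0.7]
finger_gap: 0.246
gripper_force: 0.0
```

```bash
python3 -c "
from h import *
b=snap('wrist','wr10');a=snap('scene','sc10')
i=np.hstack([cv2.resize(a['image'][80:280,200:467],(400,300)),cv2.resize(b['image'],(480,300))[:,80:]])
cv2.imwrite('pics/v10.png',i[:,:,::-1])
hi=w(100,0,38);print('hinge',hi, 'edge at 1.6',w(100+206*np.cos(np.pi-1.6)*-1*-1,0,38+206))
print(telemetry.sense()['tcp_pos'],telemetry.sense()['q'])"
```

```text
hinge [0.6465 0.2556 0.038 ] edge at 1.6 [0.6524 0.2546 0.244 ]
[0.505  0.2921 0.2023] [ 0.4796  0.4385  1.8478 -0.6024  0.5293 -0.4352]
```

View pics/v10.png

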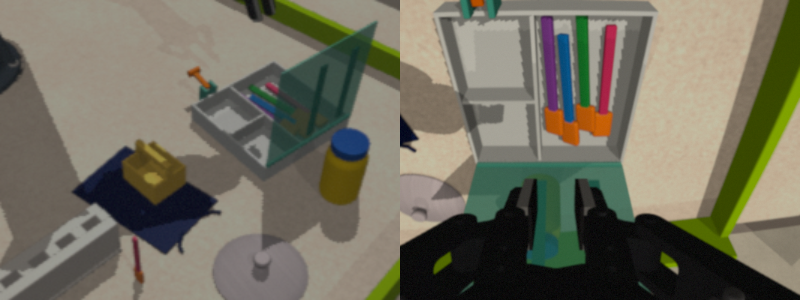

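All four spoons lie in the long compartment, at (548,110), (567,120), (583,110) and (605,120) in the right half. The cup still stands on the bib, but it may have shifted, so I'll measure it.

```bash
python3 -c "
from h import *
snap('top','tp11')
def cup(n,box):
    s=load(n);h=cv2.cvtColor(s['image'],cv2.COLOR_RGB2HSV);m=cv2.inRange(h,(18,110,60),(32,255,255));x0,y0,x1,y1=box;k=m*0;k[y0:y1,x0:x1]=m[y0:y1,x0:x1]
    kk,l,st,c=cv2.connectedComponentsWithStats(k);i=1+np.argmax(st[1:,4]);print(n,st[i],c[i],onz(s,*c[i],.035))
for n in('sc4','sc5','sc10'):cup(n,(230,130,390,260))
for n in('tp6','tp9','tp11'):cup(n,(270,180,380,300))
"
```

```text
sc4 [ 277  180   43   44 1189] [298.1362 201.0664] [0.5022 0.0024 0.035 ]
sc5 [ 277  180   43   44 1200] [298.1383 200.9108] [0.5019 0.0028 0.035 ]
sc10 [ 282  174   42   42 1145] [302.3467 194.0795] [0.494  0.0263 0.035 ]
tp6 [302 214  30  37 935] [316.5561 234.0642] [0.4966 0.0069 0.035 ]
tp9 [ 302  215   30   36 1005] [316.2796 233.3731] [0.4983 0.0074 0.035 ]
tp11 [ 292  220   30   36 1001] [306.9431 238.3247] [0.4886 0.0309 0.035 ]
```

The cup was knocked about 25 mm to (0.490, 0.029). It's still on the bib and well inside its limits. Next I close the cover, reaching over its top edge with shut fingers.

```bash
python3 -c "
from h import *
D=rot(170,0)@F
plan((w(20,10,310),D),0,1);plan((w(145,10,310),D),0,1)
T=load('tp11');print('beaker cap',onz(T,215,140,.12))
import h
b=w(0,0,0);p=onz(T,215,140,.12)[:2]-PL;c,s=np.cos(PY),np.sin(PY);print(c*p[0]+s*p[1],-s*p[0]+c*p[1])
"
```

```text
t 45.95 tcp [0.5042 0.2914 0.2006] gap 0.24818928475855165 q [ 0.4794  0.4407  1.8494 -0.6033  0.529  -0.4342] F [-0.6405  0.717  -0.4669]
0 [-110.    0.  -65.] [ 0.2 28.2 -0.3]
t 45.95 tcp [0.5042 0.2914 0.2006] gap 0.24818928475855165 q [ 0.4794  0.4407  1.8494 -0.6033  0.529  -0.4342] F [-0.6405  0.717  -0.4669]
0 [-220.    1.   -6.] [ 0.2 28.2 -0.3]
beaker cap [0.7265 0.2212 0.12  ]
0.1847813624881889 -0.020020946523034343
```

Emit:
{"method": "move_arm", "body": {
  "commands": "-22 2 -25 0 6 0 -1; -45 4 -45 0 12 0 -1; -68 6 -60 0 18 0 -1; -90 8 -65 0 24 0 -1; -110 10 -65 0 28.2 0 -1"
}}

```text
t: 46.58
tcp_pos: [0.5718, 0.2883, 0.3077]
tool_rot: [0.09, 0.996, 0.001, -0.003]
force: [0.7, 0.1, -0.5]
finger_gap: 0.0
gripper_force: 0.0
```

```bash
python3 -c "
from h import *
D=rot(170,0)@F
plan((w(145,20,310),D),0,1);plan((w(145,20,192),D),0,1)"
```

```text
t 46.575 tcp [0.5718 0.2883 0.3077] gap 0.00030226563308305735 q [ 0.2911  0.4801  1.2956  0.0035  1.3706 -1.0998] F [ 0.7467  0.1101 -0.5057]
0 [-124.    2.   -3.] [ 0.1 -0.3 -0.3]
t 46.575 tcp [0.5718 0.2883 0.3077] gap 0.00030226563308305735 q [ 0.2911  0.4801  1.2956  0.0035  1.3706 -1.0998] F [ 0.7467  0.1101 -0.5057]
0 [-125.    1.  115.] [ 0.1 -0.3 -0.3]
```

Emit:
{"method": "move_arm", "body": {
  "commands": "-45 0 -3 0 0 0 -1; -90 1 -3 0 0 0 -1; -125 2 -3 0 0 0 -1; -125 2 20 0 0 0 -1; -125 2 50 0 0 0 -1"
}}

```text
t: 47.2
tcp_pos: [0.6946, 0.2679, 0.2552]
tool_rot: [0.09, 0.996, 0.0, -0.002]
force: [-1.2, -0.2, -0.5]
finger_gap: 0.002
gripper_force: 0.0
```

Emit:
{"method": "move_arm", "body": {
  "commands": "0 0 30 0 0 0 -1; 0 0 60 0 0 0 -1; 0 0 65 0 0 0 -1; 8 0 65 0 0 0 -1; 16 0 65 0 0 0 -1"
}}

```text
t: 47.82
tcp_pos: [0.6785, 0.272, 0.1946]
tool_rot: [0.09, 0.996, 0.002, -0.0]
force: [-0.8, 0.5, 0.5]
finger_gap: 0.002
gripper_force: 0.0
```

```bash
cat >> h.py <<'E'
def plc():
    s=telemetry.sense();p=s['tcp_pos'];d=p[:2]-PL;c,n=np.cos(PY),np.sin(PY)
    return np.round(np.array([c*d[0]+n*d[1],-n*d[0]+c*d[1],p[2]])*1e3,1),s['force']
E
python3 -c "
from h import *
print(plc())"
```

```text
(array([128.7,  21.7, 194.6]), array([-0.836 ,  0.4777,  0.5302]))
```

Emit:
{"method": "move_arm", "body": {
  "commands": "18 0 5 0 0 0 -1; 44 0 7 0 0 0 -1; 69 0 14 0 0 0 -1; 93 0 25 0 0 0 -1; 114 0 40 0 0 0 -1"
}}

```text
t: 48.45
tcp_pos: [0.5664, 0.2929, 0.1559]
tool_rot: [0.089, 0.996, 0.002, 0.002]
force: [1.2, -0.0, -0.2]
finger_gap: -0.006
gripper_force: 0.4
```

```bash
python3 -c "
from h import *
print(plc());s=snap('scene','sc12');c=s['image'][60:220,300:500];cv2.imwrite('pics/v12.png',cv2.resize(c,(500,400))[:,:,::-1])"
```

```text
(array([ 14.7,  22.8, 155.9]), array([ 1.2404, -0.0397, -0.1575]))
```

View pics/v12.png

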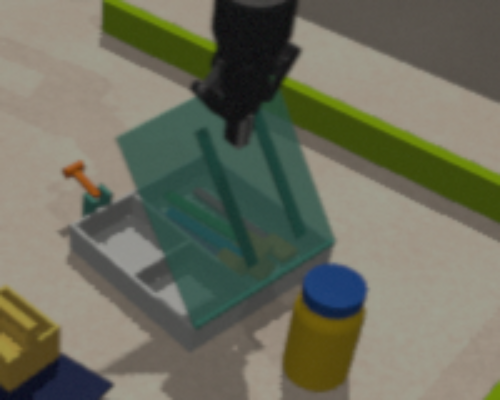

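The cover is half-way down, with the fingertip pressing on it at (238,135). I'll continue the arc.

Emit:
{"method": "move_arm", "body": {
  "commands": "19 0 19 0 0 0 -1; 34 0 40 0 0 0 -1; 45 0 64 0 0 0 -1; 52 0 89 0 0 0 -1; 53 0 104 0 0 0 -1"
}}

```text
t: 49.12
tcp_pos: [0.5138, 0.3023, 0.05]
tool_rot: [0.089, 0.996, 0.001, -0.001]
force: [-0.9, 0.2, 1.3]
finger_gap: -0.004
gripper_force: 0.3
```

Emit:
{"method": "move_arm", "body": {
  "commands": "2 0 4 0 0 0 -1; 4 0 7 0 0 0 -1; 4 0 10 0 0 0 -1; 4 0 12 0 0 0 -1; 4 0 12 0 0 0 -1"
}}

```text
t: 49.75
tcp_pos: [0.5106, 0.3029, 0.0408]
tool_rot: [0.089, 0.996, 0.002, -0.0]
force: [-4.0, -1.9, 16.3]
finger_gap: 0.0
gripper_force: 8.1
```

```bash
python3 -c "
from h import *
print(plc())"
```

```text
(array([-42.1,  23. ,  40.8]), array([-4.0003, -1.8931, 16.329 ]))
```

The cover bears on the rim: tip at 40.8 mm with 16 N of contact. I'll lift off and check the clip.

Emit:
{"method": "move_arm", "body": {
  "commands": "0 0 -30 0 0 0 -1; 0 0 -80 0 0 0 -1; 30 20 -110 0 0 0 0; 60 50 -110 0 0 0 0; 65 79 -110 0 0 0 0"
}}

```text
t: 50.38
tcp_pos: [0.4583, 0.3926, 0.1493]
tool_rot: [0.089, 0.996, 0.001, -0.001]
force: [0.6, -0.7, -0.7]
finger_gap: 0.497
gripper_force: 0.0
```

```bash
python3 -c "
from h import *
print(plc())
s=snap('wrist','wr13');cv2.imwrite('pics/v13.png',s['image'][:,:,::-1])
print('pred bar',proj(s,w(-150.6,-57,57)),'pivot',proj(s,w(-108,-57,46)),'cover edge corners if shut',proj(s,w(-106,-102,40)),proj(s,w(-106,102,40)))
h=cv2.cvtColor(s['image'],cv2.COLOR_RGB2HSV);m=cv2.inRange(h,(3,150,80),(14,255,255));k,l,st,c=cv2.connectedComponentsWithStats(m);print([(st[i].tolist(),c[i]) for i in range(1,k) if st[i,4]>80])
"
```

```text
(array([-109.1,  102.2,  149.3]), array([ 0.5924, -0.701 , -0.6555]))
pred bar [ 78.3605 142.9079] pivot [ 97.2339 199.5916] cover edge corners if shut [ 46.0425 200.264 ] [314.9313 199.0541]
[([62, 135, 45, 67, 1329], array([ 88.851 , 162.0549]))]
```

View pics/v13.png

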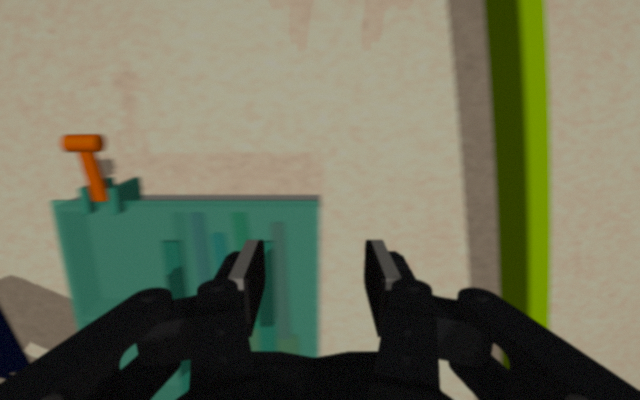

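The cover lies flat on the rim, edge from (54,200) to (320,197). The clip lies back with its bar at (82,143), within about 3 mm of prediction.

```bash
python3 -c "
from h import *
s=load('wr13');p=onz(s,82,143,.057);d=p[:2]-PL;c,n=np.cos(PY),np.sin(PY);print(p,c*d[0]+n*d[1],-n*d[0]+c*d[1])
D=rot(170,0)@F
plan((w(-150,-55,140),D),0,1);plan((w(-150,-55,48),D),0,1)"
```

```text
[0.3903 0.2455 0.057 ] -0.1504922584761873 -0.05442412983045006
t 50.425 tcp [0.4599 0.3965 0.1494] gap 0.4971275169038891 q [ 0.5249  0.6024  1.5581  0.0067  0.9766 -0.8725] F [1.7855 2.8839 0.9685]
0 [  41. -161.    8.] [ 0.4 -0.  -0.2]
t 50.425 tcp [0.4599 0.3965 0.1494] gap 0.4971275169038891 q [ 0.5249  0.6024  1.5581  0.0067  0.9766 -0.8725] F [1.7855 2.8839 0.9685]
0 [  41. -162.  100.] [ 0.4 -0.  -0.2]
```

Emit:
{"method": "move_arm", "body": {
  "commands": "10 -40 4 0 0 0 0; 20 -80 8 0 0 0 0; 31 -120 8 0 0 0 0; 41 -161 8 0.4 0 0 0; 41 -161 8 0.4 0 0 0"
}}

```text
t: 51.05
tcp_pos: [0.3891, 0.2384, 0.1399]
tool_rot: [0.091, 0.996, -0.003, -0.003]
force: [0.5, 0.5, 1.5]
finger_gap: 0.498
gripper_force: 0.0
```

```bash
python3 -c "
from h import *
D=rot(170,0)@F
print(plc())
plan((w(-150.5,-54.5,48),D),0,1)"
```

```text
(array([-150.5,  -61.6,  139.9]), array([0.5111, 0.4507, 1.5003]))
t 51.05 tcp [0.3891 0.2384 0.1399] gap 0.49807276528298283 q [ 0.3063  0.4607  1.9305 -0.0048  0.7577 -1.0791] F [0.5111 0.4507 1.5003]
0 [-0.  8. 92.] [-0.4 -0.3 -0.4]
```

Emit:
{"method": "move_arm", "body": {
  "commands": "0 5 20 0 0 0 0; 0 7 40 0 0 -0.4 0; 0 7 60 0 0 -0.4 0; 0 7 80 0 0 -0.4 0; 0 7 92 0 0 -0.4 0"
}}

```text
t: 51.68
tcp_pos: [0.3931, 0.2478, 0.047]
tool_rot: [0.086, 0.996, -0.002, -0.001]
force: [0.1, 0.6, -0.4]
finger_gap: 0.495
gripper_force: 0.0
```

Emit:
{"method": "move_arm", "body": {
  "commands": "0 0 0 0 0 0 0; 0 0 0 0 0 0 -1; 0 0 0 0 0 0 -1; 0 0 0 0 0 0 -1; 0 0 0 0 0 0 -1",
  "grip_force": 25
}}

```text
t: 52.3
tcp_pos: [0.3919, 0.2451, 0.0485]
tool_rot: [0.084, 0.996, -0.004, -0.002]
force: [1.2, -11.1, 0.9]
finger_gap: 0.267
gripper_force: 26.7
```

```bash
python3 -c "
from h import *
print(plc())"
```

```text
(array([-148.9,  -54.5,   48.5]), array([  1.2094, -11.0972,   0.8971]))
```

Emit:
{"method": "move_arm", "body": {
  "commands": "-6 -1 -14 0 0 0 -1; -19 -2 -26 0 0 0 -1; -33 -2 -32 0 0 0 -1; -48 -2 -33 0 0 0 -1; -63 -2 -28 0 0 0 -1"
}}

```text
t: 52.92
tcp_pos: [0.4549, 0.2336, 0.077]
tool_rot: [0.085, 0.996, -0.003, -0.001]
force: [-1.2, -4.7, 4.6]
finger_gap: 0.27
gripper_force: 24.3
```

```bash
python3 -c "
from h import *
print(plc(),telemetry.sense()['finger_gap'])"
```

```text
(array([-84.8, -55. ,  77. ]), array([-1.2126, -4.6832,  4.5935])) 0.2704668693682886
```

Emit:
{"method": "move_arm", "body": {
  "commands": "-9 -1 6 0 0 0 -1; -16 -1 14 0 0 0 -1; -20 -1 22 0 0 0 -1; -22 -1 28 0 0 0 -1; -22 -1 28 0 0 0 -1"
}}

```text
t: 53.55
tcp_pos: [0.4816, 0.2287, 0.0489]
tool_rot: [0.085, 0.996, -0.002, 0.004]
force: [4.8, -6.4, 5.5]
finger_gap: 0.269
gripper_force: 28.9
```

Emit:
{"method": "move_arm", "body": {
  "commands": "0 0 0 0 0 0 0; 0 0 0 0 0 0 0; 0 0 -10 0 0 0 0; 0 0 -40 0 0 0 0; 0 0 -60 0 0 0 0"
}}

```text
t: 54.18
tcp_pos: [0.4757, 0.2302, 0.109]
tool_rot: [0.086, 0.996, -0.002, -0.001]
force: [-0.6, -0.5, 0.2]
finger_gap: 0.496
gripper_force: 0.0
```

Emit:
{"method": "move_arm", "body": {
  "commands": "0 0 0 0 0 0 -1; 0 0 0 0 0 0 -1; 0 0 0 0 0 0 -1; 0 0 0 0 0 0 -1; 0 0 0 0 0 0 -1"
}}

```text
t: 54.8
tcp_pos: [0.4752, 0.2297, 0.107]
tool_rot: [0.086, 0.996, -0.002, -0.002]
force: [0.4, -0.6, 0.8]
finger_gap: 0.001
gripper_force: 0.0
```

```bash
python3 -c "
from h import *
print(plc())
s=snap('scene','sc14')
h=cv2.cvtColor(s['image'],cv2.COLOR_RGB2HSV);m=cv2.inRange(h,(3,150,60),(14,255,255));m[:,:300]=0;m[:,480:]=0;m[230:]=0;m[:90]=0
k,l,st,c=cv2.connectedComponentsWithStats(m);print([(st[i].tolist(),c[i]) for i in range(1,k) if st[i,4]>6])
print(proj(s,w(-64,-56,48)),proj(s,w(-108,-57,46)))
cv2.imwrite('pics/v14.png',cv2.resize(s['image'][90:220,300:460],(640,520))[:,:,::-1])"
```

```text
(array([-64.2, -55.2, 107. ]), array([ 0.3807, -0.639 ,  0.7638]))
[([339, 138, 14, 11, 50], array([345.64, 143.52]))]
[348.2058 146.1121] [337.6818 138.5199]
```

View pics/v14.png

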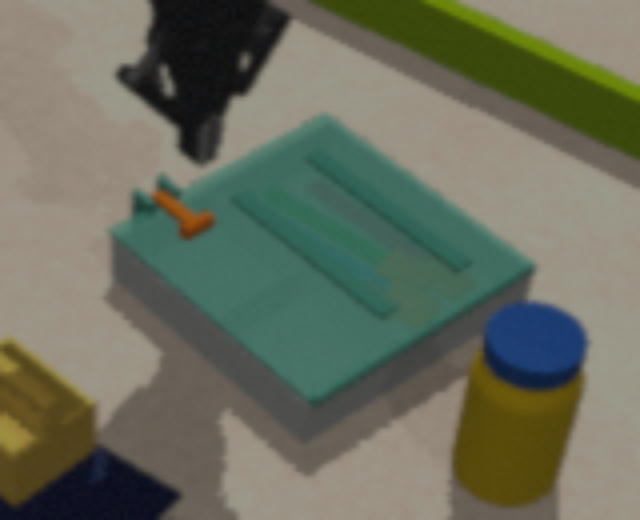

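The clip has gone over and lies on the cover, with its bar at (198,220) in the crop, which is the predicted home spot. I'll press it lightly to make sure, then retreat.

Emit:
{"method": "move_arm", "body": {
  "commands": "0 0 15 0 0 0 -1; 0 0 30 0 0 0 -1; 0 0 42 0 0 0 -1; 0 0 50 0 0 0 -1; 0 0 54 0 0 0 -1"
}}

```text
t: 55.48
tcp_pos: [0.4749, 0.2295, 0.0531]
tool_rot: [0.086, 0.996, -0.002, -0.002]
force: [-3.9, -1.1, 19.1]
finger_gap: -0.006
gripper_force: 9.6
```

```bash
python3 -c "
from h import *
print(plc())"
```

```text
(array([-64.5, -55.6,  53.1]), array([-3.891 , -1.1247, 19.105 ]))
```

Emit:
{"method": "move_arm", "body": {
  "commands": "0 0 -8 0 0 0 -1; 0 0 -30 0 0 0 -1; 0 0 -70 0 0 0 -1; 0 0 -110 0 0 0 -1; 0 0 -150 0 0 0 -1"
}}

```text
t: 56.1
tcp_pos: [0.4757, 0.2302, 0.2054]
tool_rot: [0.086, 0.996, -0.002, -0.001]
force: [-0.3, 1.2, -0.0]
finger_gap: -0.007
gripper_force: 0.0
```

Emit:
{"method": "move_arm", "body": {
  "commands": "0 0 0 0 0 0 -1; 0 0 0 0 0 0 -1; 0 0 0 0 0 0 -1; 0 0 0 0 0 0 -1; 0 0 0 0 0 0 -1"
}}

```text
t: 56.72
tcp_pos: [0.4754, 0.2301, 0.2028]
tool_rot: [0.086, 0.996, -0.003, -0.002]
force: [-0.3, -0.1, 0.4]
finger_gap: 0.001
gripper_force: 0.0
```

```bash
python3 -c "
from h import *
s=snap('scene','sc15');t=snap('top','tp15')
h=cv2.cvtColor(s['image'],cv2.COLOR_RGB2HSV);m=cv2.inRange(h,(3,150,60),(14,255,255));m[:,:300]=0;m[:,480:]=0;m[230:]=0;m[:90]=0
k,l,st,c=cv2.connectedComponentsWithStats(m);print([(st[i].tolist(),c[i]) for i in range(1,k) if st[i,4]>6])
h=cv2.cvtColor(t['image'],cv2.COLOR_RGB2HSV);m=cv2.inRange(h,(18,110,60),(32,255,255));m[:,:270]=0;m[:,380:]=0
k,l,st,c=cv2.connectedComponentsWithStats(m);i=1+np.argmax(st[1:,4]);print('cup',st[i],onz(t,*c[i],.035))
print(telemetry.sense()['force'],telemetry.sense()['tcp_pos'])"
```

```text
[([339, 138, 14, 11, 53], array([345.7736, 143.5283]))]
cup [ 293  219   30   38 1058] [0.4887 0.0304 0.035 ]
[ 0.2074 -0.1224  0.8099] [0.4756 0.2302 0.2031]
```

```bash
python3 -c "
from station import ticket
print(ticket.sign_off())"
```

```text
the job is handed in; nothing more can be done
None
```

The job is handed in: the cup stands on the bib, all four spoons lie in the long compartment, the cover is shut and the clip is home, though sign-off returned no verdict; the cup was knocked about 25 mm mid-run but is still on the bib.

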